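Find and mark the balance point of damped tool holders

TASK

Every square-shank tool holder on the bench (there are two or three) needs its balance point marked for the tool changer. Turn each holder over, face by face, until its cutting insert is on top, lay it square across the edge of the balancing stand and shift it along until it balances level by itself, then set a marker saddle astride it with the saddle's middle right over the edge. Leave all of them balancing there side by side with their saddles on, so that I can scribe the marks, and do not disturb the dial indicator, the screwdriver or the caliper.

Things in the scene. Friction and masses are not known exactly. Their poses are not given: they have to be found in the camera images.
- stand: fixed balancing stand: grey base 140 (x) x 270 (y) x 12 mm with a steel edge along its y axis and two steel rest rods (12 mm) parallel to it at x = -50 and +50 mm, tops 63 mm above the bench. Out of balance, a holder tips 3.5 degrees (0.06 rad) and rests on a rod; in balance it is level. Origin: middle of the underside; z up, x across the edge.
- stand_edge (a point): middle of the stand's balancing edge, on its top: a flat land 6 mm wide (x) and 250 mm long (y), 66 mm above the bench; axes as the stand's. Three holders fit on it side by side, about 85 mm apart.
- holder_a: tool holder, 0.7 kg, 180 mm long: dark steel shank 32x32 mm (150 long) and a smaller 30 mm head with a brass-coloured insert on one side, set below that shank face. Origin: centre of section, mid-length; x to the head, z out of the face on the insert's side. Starts on any long face on the mat. A hidden slug is fixed inside: it balances 8 to 26 mm from the origin along x, either way. May be absent.
- holder_b: tool holder, 0.7 kg, 180 mm long: dark steel shank 32x32 mm (150 long) and a smaller 30 mm head with a brass-coloured insert on one side, set below that shank face. Origin: centre of section, mid-length; x to the head, z out of the face on the insert's side. Starts on any long face on the mat. A hidden slug is fixed inside: it balances 8 to 26 mm from the origin along x, either way. May be absent.
- holder_c: tool holder, 0.7 kg, 180 mm long: dark steel shank 32x32 mm (150 long) and a smaller 30 mm head with a brass-coloured insert on one side, set below that shank face. Origin: centre of section, mid-length; x to the head, z out of the face on the insert's side. Starts on any long face on the mat. A hidden slug is fixed inside: it balances 8 to 26 mm from the origin along x, either way. May be absent.
- holder_d: tool holder, 0.7 kg, 180 mm long: dark steel shank 32x32 mm (150 long) and a smaller 30 mm head with a brass-coloured insert on one side, set below that shank face. Origin: centre of section, mid-length; x to the head, z out of the face on the insert's side. Starts on any long face on the mat. A hidden slug is fixed inside: it balances 8 to 26 mm from the origin along x, either way. May be absent.
- saddle_1: marker saddle, aluminium, 60 g, an upside-down U 60 (x) x 43 (y) x 30 mm tall, standing on its cheeks: 4 mm top plate with an 8 mm sight slot at mid-length, 3 mm cheeks with index lines; 37 mm between the cheeks, which reach 26 mm below the plate. Origin: centre of the plate's underside, which rests on a holder; z up, x along the channel. Any saddle fits any holder.
- saddle_2: marker saddle, aluminium, 60 g, an upside-down U 60 (x) x 43 (y) x 30 mm tall, standing on its cheeks: 4 mm top plate with an 8 mm sight slot at mid-length, 3 mm cheeks with index lines; 37 mm between the cheeks, which reach 26 mm below the plate. Origin: centre of the plate's underside, which rests on a holder; z up, x along the channel. Any saddle fits any holder.
- saddle_3: marker saddle, aluminium, 60 g, an upside-down U 60 (x) x 43 (y) x 30 mm tall, standing on its cheeks: 4 mm top plate with an 8 mm sight slot at mid-length, 3 mm cheeks with index lines; 37 mm between the cheeks, which reach 26 mm below the plate. Origin: centre of the plate's underside, which rests on a holder; z up, x along the channel. Any saddle fits any holder.
- mat: grey rubber bench mat, fixed, 235 (x) x 400 (y) x 3 mm, on which the holders start; steel does not slide on it easily. Origin: middle of its underside.
- dial_indicator: dial indicator lying on its back at the front edge of the bench, 112 x 57 x 24 mm; leave alone. Origin: under its middle.
- screwdriver: red-handled screwdriver, 195 mm long, lying at the front edge of the bench; leave alone. Origin: under its middle.
- caliper: sliding caliper, 228 x 72 x 13 mm, lying behind the holders; leave alone. Origin: under its middle.

How it is judged:
By the outcome, as a careful person would: the job done as asked, in the order asked, and still so for the second after the job is handed in, with the robot touching nothing.
Of holder_a, holder_b, holder_c, holder_d only 2 to 3 are there at a start; the rules pass over those that are not, and their reading is None.
At some moment in a run one of holder_a, holder_b, holder_c, holder_d, saddle_1, saddle_2, saddle_3 may be knocked a few centimetres aside while the robot is not near it.
Once in a run the grip may slacken for a moment while it holds something.
It also fails if it takes over 210 s, if anything falls off the work surface, if the arm or the gripper's body presses on something with over 40 N, if the wrist force passes 120 N, or if a joint passes its speed limit or range.

ROBOT

A 7-joint arm with a two-finger parallel gripper is mounted at the origin on a cart in front of the work surface, level with it; the furniture and walls round the work are solid. World frame = base frame: x ahead of the robot, y to its left, z up, the work surface at z = 0. Lengths are in m, angles in rad, forces in N, time in s.
With the tool pointing down it reaches from about 0.4 to 0.875 m from the base axis. Payload 19.3 kg.
Tool frame: the origin (TCP) lies at the very end of the fingers, on their centre line; the grasp point (between the pads) lies bot.grasp_offset behind it (bot.grasp_offset is the distance from the TCP to the grasp point, in m); z points along the fingers, y is the direction in which the jaws open and shut (so a half turn about z gives the same grasp; the last joint's range is limited). The gripper opens to 85 mm and grips with 20 to 120 N. Pads are 22 mm wide; open, the fingers measure 114 mm over their backs; the gripper's body (76 mm by 85 mm) begins 54 mm behind the grasp point. The pads swing forward as they close: fully open they stand 13 mm farther back than shut.
Start: joints at [-1.209, 0.521, -0.036, 1.599, 0.021, 1.021, -0.113], TCP at [0.262, 0.568, 0.231] pointing down, gripper open.
Joint ranges: [-2.91, 2.91], [-0.3, 2.13], [-1.5, 1.42], [0.17, 2.43], [-1.26, 4.41], [0.16, 1.93], [-2.52, 2.52]. Speed limits (rad/s): [1.89, 1.89, 2.39, 2.39, 3.01, 3.01, 3.01].

INTERFACE

Orientations are given as [roll, pitch, yaw] about the fixed x, y, z axes, in that order (R = Rz(yaw) Ry(pitch) Rx(roll)).
In Python, from workcell import bot gives the robot as it stands. The module is installed in compiled form; this text tells all that it offers.
- The arm moves only by the shell command python3 -m handwheel 'ROWS' [OPENING] [FORCE]. ROWS is JSON, a list of rows, each a list of 6 numbers: the shift along the tool's x, y, z as a fraction of full scale, then the turn, a rotation vector about the tool's x, y, z as a fraction of full scale. In form: [[x, y, z, rx, ry, rz], ...]. A call has 1 to 8 rows; each row shifts and turns the commanded pose from where the row before left it, along the tool's axes as they then stand; what a row does not reach is not made up. Full scale, the value 1, is 0.025 m for a shift and 360 degrees for a turn. A row lasts 1/8 s, in which the tool goes at most 62.5 mm and 10.7 degrees, less where a joint would pass 70% of its speed; a pose out of reach is approached as far as the arm can. A call with a number of a shift or a turn outside -1 to 1 is refused whole. A call with a gripper value outside its range is refused whole. OPENING is the closure, from -1 (fully open) to 1 (shut), set as the call begins (- or left out, the last holds). The fingers move at their own pace and stop on an object; FORCE is the grip in N (left out, the last holds). Time passes only in rows, so rows that do not move let the fingers close. It gives the time, the measured TCP pose, the force and the opening at its end, in the units of the state.
- bot.observe(): the state, without advancing time (a new reading comes with each control period).
- bot.grab_frame(name): name is "scene" or "top" or "wrist"; returns a dict with "pixels" (420x560x3 uint8, blue, green, red), "vertical_fov" (degrees; the focal length in pixels is half the picture's height over the tangent of half this angle, whatever the lens; pixels are square), "cx", "cy" (the principal point, pixels), "R" (3x3) and "t" (3): a world point X has camera coordinates R X + t. Camera axes: x right, y down, z forward; pixel columns grow to the right and rows downward; lengths in m; the calibration is good to about 2 mm. A picture is of the moment at which its call begins. There is no depth.
- bot.job_done(): hands the job in, once; it reports no verdict.
Trained networks look in a picture, given as the dict that the camera call returned (one of the last four; its "shot" number tells which), for a name from the list of things; names that differ only in an ending like _2 or _b are one class to them, and where a whole thing is asked for, a point or a joint stands for the part that bears it (a point fixed in the world has none). Each returns a list of dicts, best first, with "score" (0 to 1); they miss things now and then, are a little off and sometimes report something else, mostly with a low value. They report only what shows in the picture. A call takes as long as a camera call.
- bot.trace(picture, thing): "region" (420x560 bool, what is visible of it) and "point" ([column, row] in pixels, amid what is visible of it).
The state is a dict: "clock": time; "qpos": joint angles; "qd": joint speeds; "joint_efforts": joint torques, N m; "position": TCP position; "tool_rot": TCP orientation; "force": force on the tool from outside, world axes, zero at the start; "moment": the same for the moment, N m; "grip_width": finger opening in m.
Only numpy, scipy, OpenCV 4.12 (cv2) and the standard library are available. Lean on these libraries where they do the work, as an engineer would, in place of code of your own. Each camera call takes 0.05 s, during which the arm holds its last target.

## Working session

There is one attempt and no reset: what is moved stays moved. The work goes in short steps, Python scripts to look and compute and a shell command to move; the robot and the scene stay as the last step left them, time stands still between calls to the robot, and variables do not carry over. Pictures are saved under pics/ and viewed, and the job is handed in when it is done.

I'll start with the state and the camera views.

```bash
ls; mkdir -p pics; python3 - <<'E'
from workcell import bot
import cv2
s=bot.observe(); print(s); print(bot.grasp_offset)
for n in ["scene","top","wrist"]:
    f=bot.grab_frame(n); cv2.imwrite(f"pics/{n}0.png",f["pixels"]); print(n,f["vertical_fov"],f["cx"],f["cy"],f["R"],f["t"],f["shot"])
E
```

```text
pics
{'clock': 0.0, 'qpos': array([-1.20919603,  0.52202945, -0.03636573,  1.60001963,  0.02119261,
        1.02110975, -0.11278479]), 'qd': array([ 0.00134622, -0.00034778, -0.00055431, -0.0004561 , -0.00234773,
        0.00121256,  0.00015706]), 'joint_efforts': array([ 3.53589201e-05, -9.27090383e+01,  1.98003709e+00, -3.69934845e+01,
        1.78103935e-02,  7.94568274e-03, -3.42691806e-05]), 'position': array([0.26143162, 0.56730742, 0.23071152]), 'tool_rot': array([-3.14041252e+00,  6.00316757e-05,  2.70982721e+00]), 'force': array([0.0224424 , 0.01419529, 0.32726408]), 'moment': array([ 0.02081892, -0.04603473,  0.02445201]), 'grip_width': 0.08528451165867995}
0.0187
scene 48.14872340944517 277.20558157899507 216.0606939610737 [[ 0.90336131 -0.42887258 -0.00257884]
 [-0.30731302 -0.64309508 -0.70141815]
 [ 0.29916057  0.63442653 -0.71274535]] [-0.45811699  0.25636814  1.17004858] 1
top 49.94528172914885 289.66512423837594 201.5175559263671 [[-0.0176198  -0.99980678  0.00871411]
 [-0.98631178  0.01595156 -0.16411768]
 [ 0.16394696 -0.01148655 -0.98640228]] [0.06823793 0.52146036 0.99736024] 2
wrist 66.82373239759016 278.7723147128361 212.520852837708 [[ 4.18121484e-01  9.08390873e-01 -6.67547628e-04]
 [ 8.77020488e-01 -4.03490397e-01  2.60826693e-01]
 [ 2.36663239e-01 -1.09642697e-01 -9.65385410e-01]] [-0.62438374 -0.03269094  0.37800447] 3
```

View pics/scene0.png

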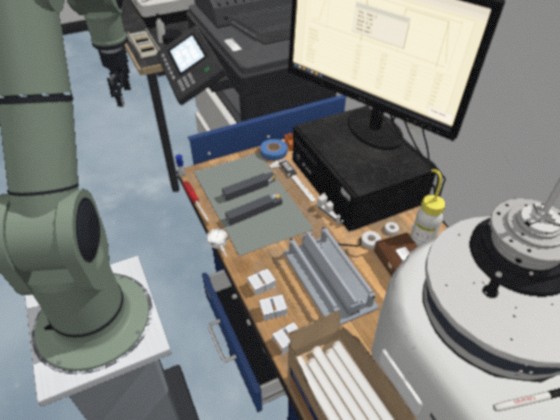

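View pics/top0.png

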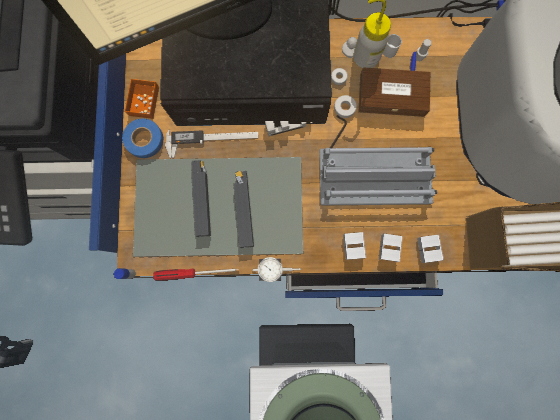

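View pics/wrist0.png

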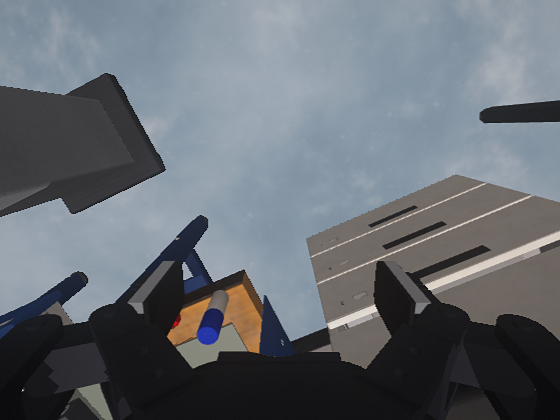

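```bash
cat > h.py <<'E'
from workcell import bot
import cv2, numpy as np
from scipy.spatial.transform import Rotation as Ro
def foc(f): return f["pixels"].shape[0]/2/np.tan(np.radians(f["vertical_fov"])/2)
def unproj(f,uv,z):
    F=foc(f); uv=np.atleast_2d(uv).astype(float)
    d=np.c_[(uv[:,0]-f["cx"])/F,(uv[:,1]-f["cy"])/F,np.ones(len(uv))]@f["R"]
    c=-f["R"].T@f["t"]
    return c+d*((z-c[2])/d[:,2])[:,None]
def proj(f,X):
    X=np.atleast_2d(X)@f["R"].T+f["t"]; F=foc(f)
    return np.c_[X[:,0]/X[:,2]*F+f["cx"],X[:,1]/X[:,2]*F+f["cy"]]
def crop(f,name,c0,c1,r0,r1,k):
    im=f["pixels"][r0:r1,c0:c1]; cv2.imwrite("pics/"+name,cv2.resize(im,None,fx=k,fy=k,interpolation=cv2.INTER_CUBIC))
def tool():
    s=bot.observe(); return s["position"],Ro.from_euler('xyz',s["tool_rot"]),s
E
python3 - <<'E'
from h import *
f=bot.grab_frame("top"); print("cam",-f["R"].T@f["t"],foc(f))
crop(f,"topA.png",130,305,150,260,4)
crop(f,"topB.png",310,450,140,275,4)
for th,z in [("holder_a",.035),("saddle_1",.03),("stand",.06),("mat",.003),("dial_indicator",.02),("caliper",.01),("screwdriver",.02)]:
    for d in bot.trace(f,th):
        m=d["region"].astype(np.uint8); r=cv2.minAreaRect(cv2.findNonZero(m))
        b=cv2.boxPoints(r); print(th,round(d["score"],2),np.round(d["point"]),m.sum(),np.round(b).tolist(), np.round(unproj(f,r[0],z)[0],3))
E
```

```text
cam [0.35201065 0.07136286 1.06878465] 450.90846777852926
holder_a 0.69 [241. 212.] 1084 [[232.0, 172.0], [247.0, 170.0], [254.0, 246.0], [239.0, 248.0]] [0.508 0.168 0.035]
holder_a 0.59 [203. 198.] 1209 [[189.0, 159.0], [206.0, 158.0], [210.0, 236.0], [194.0, 237.0]] [0.537 0.268 0.035]
saddle_1 0.85 [354. 244.] 548 [[341.0, 233.0], [363.0, 231.0], [365.0, 258.0], [344.0, 259.0]] [ 0.42  -0.085  0.03 ]
saddle_1 0.72 [428. 248.] 554 [[416.0, 237.0], [439.0, 233.0], [443.0, 260.0], [421.0, 263.0]] [ 0.411 -0.261  0.03 ]
saddle_1 0.56 [389. 251.] 469 [[378.0, 259.0], [381.0, 233.0], [402.0, 236.0], [399.0, 261.0]] [ 0.414 -0.17   0.03 ]
stand 0.74 [377. 179.] 6564 [[319.0, 147.0], [435.0, 146.0], [436.0, 204.0], [319.0, 206.0]] [ 0.576 -0.143  0.06 ]
mat 0.73 [218. 207.] 14154 [[131.0, 158.0], [302.0, 156.0], [303.0, 254.0], [132.0, 256.0]] [0.52  0.233 0.003]
dial_indicator 0.89 [267. 269.] 550 [[257.0, 280.0], [257.0, 257.0], [295.0, 257.0], [295.0, 280.0]] [0.371 0.093 0.02 ]
dial_indicator 0.7 [200. 201.] 1167 [[190.0, 161.0], [207.0, 160.0], [211.0, 236.0], [195.0, 237.0]] [0.537 0.269 0.02 ]
caliper 0.68 [198. 137.] 916 [[165.0, 131.0], [257.0, 131.0], [257.0, 157.0], [165.0, 157.0]] [0.673 0.248 0.01 ]
screwdriver 0.71 [178. 274.] 517 [[152.0, 271.0], [233.0, 264.0], [233.0, 274.0], [153.0, 281.0]] [0.365 0.284 0.02 ]
```

View pics/topA.png

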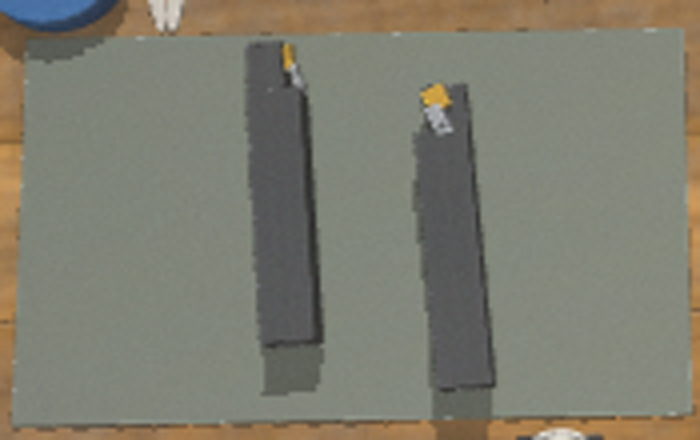

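View pics/topB.png

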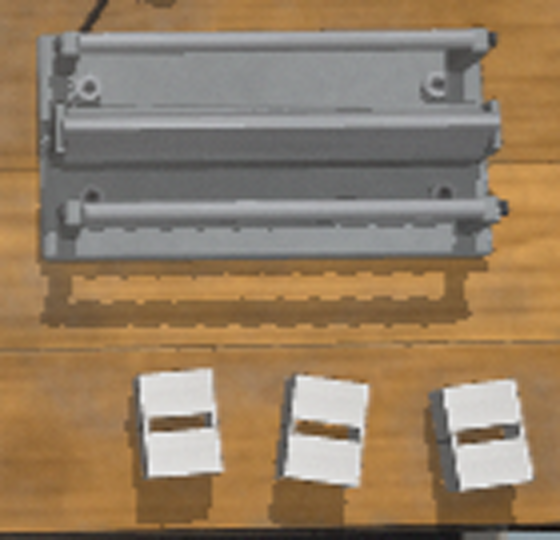

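Two holders are present. The one at y≈0.168 already has its insert up. The one at y≈0.268 has its insert facing −y and needs a quarter turn toward +y. I'll move the wrist camera over the mat.

```bash
python3 -m handwheel '[[0,0,0,0,0,-0.023],[0,0,0,0,0,-0.023],[0,0,0,0,0,-0.023],[-0.6,-1,-0.1,0,0,0],[-0.6,-1,-0.1,0,0,0],[-0.6,-1,-0.1,0,0,0],[-0.6,-1,0,0,0,0],[-0.6,-1,0,0,0,0]]' -1 40
```

```text
clock: 1.55
position: [0.3373, 0.4419, 0.2389]
tool_rot: [3.141, 0.0, -3.14]
force: [0.9, 1.1, 0.5]
grip_width: 0.0855
```

```bash
python3 -m handwheel '[[-0.7,-1,0,0,0,0],[-0.7,-1,0,0,0,0],[-0.7,-1,0,0,0,0],[-0.7,-1,0,0,0,0],[-0.6,-1,0,0,0,0],[-0.5,-1,0,0,0,0],[-0.5,-1,0,0,0,0],[0,0,0,0,0,0]]'
python3 - <<'E'
from h import *
p,R,s=tool(); print(p,s["tool_rot"],s["force"],s["moment"],s["qpos"])
f=bot.grab_frame("wrist"); cv2.imwrite("pics/w1.png",f["pixels"]); print("cam",-f["R"].T@f["t"])
for d in bot.trace(f,"holder_a"):
    m=d["region"].astype(np.uint8); r=cv2.minAreaRect(cv2.findNonZero(m)); print(round(d["score"],2),m.sum(),np.round(cv2.boxPoints(r)).tolist())
E
```

```text
clock: 2.55
position: [0.4481, 0.2661, 0.2389]
tool_rot: [-3.141, 0.0, 3.14]
force: [-0.7, 0.2, 0.2]
grip_width: 0.0852
[0.4480508  0.26610668 0.23893322] [-3.14107859e+00  4.42959401e-04  3.14019459e+00] [-0.66235875  0.19781087  0.24822559] [ 0.00571166  0.00811667 -0.01565059] [-0.59897704  0.34831017 -0.0656938   1.8613781   0.02874085  0.9327609
  0.89154096]
cam [0.38066801 0.26659566 0.38114515]
0.86 4550 [[170.0, 165.0], [204.0, 159.0], [227.0, 304.0], [192.0, 310.0]]
0.6 3748 [[263.0, 185.0], [291.0, 183.0], [301.0, 326.0], [273.0, 328.0]]
```

View pics/w1.png

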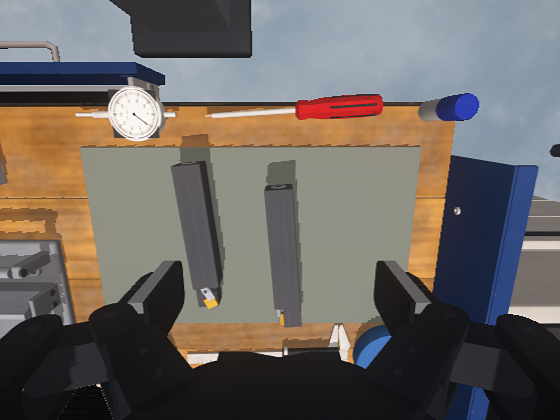

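```bash
python3 - <<'E'
from h import *
f=bot.grab_frame("wrist"); crop(f,"w1c.png",160,310,150,335,3)
E
```

```text
(no output)
```

View pics/w1c.png

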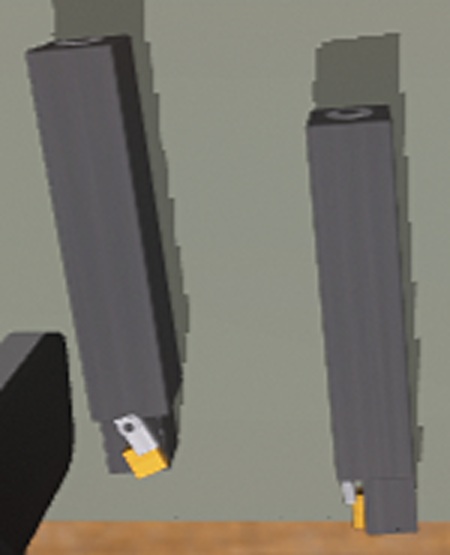

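```bash
python3 - <<'E'
from h import *
f=bot.grab_frame("wrist")
P=unproj(f,[(262.7,192),(290.3,190),(272.7,310),(298.7,327.3)],.035); print(P.round(4)); d=P[2]-P[0]; d2=P[3]-P[1]; print(np.linalg.norm(d),np.linalg.norm(d2),np.arctan2(d[1],d[0]),np.arctan2(d2[1],d2[0]))
P=unproj(f,[(169.3,168),(195.7,164),(190.7,290.7),(216,288)],.035); print(P.round(4)); d=P[2]-P[0]; d2=P[3]-P[1]; print(np.linalg.norm(d),np.linalg.norm(d2),np.arctan2(d[1],d[0]),np.arctan2(d2[1],d2[0]))
E
```

```text
[[0.4495 0.2514 0.035 ]
 [0.4472 0.282  0.035 ]
 [0.597  0.2622 0.035 ]
 [0.6213 0.2946 0.035 ]]
0.14786953194743643 0.17457280280358226 0.07273995574570996 0.07232126218856245
[[0.4233 0.1504 0.035 ]
 [0.4189 0.1793 0.035 ]
 [0.571  0.1634 0.035 ]
 [0.5673 0.194  0.035 ]]
0.148227261478233 0.14910897143082993 0.08757860717928795 0.09894194644296372
```

```bash
python3 -m handwheel '[[0,0,0.55,0,0,0.0298],[0,0,0.55,0,0,0.0298],[0,0,0.55,0,0,0.0298],[0,0,0.55,0,0,0.0298],[0,0,0.55,0,0,0.0298],[0,0,0.55,0,0,0.0298],[0,0,0.55,0,0,0.0298],[0,0,0.55,0,0,0.0298]]'
cat > goto.py <<'E'
import sys; from h import *
# usage: goto.py x y z [yawdeg]: print tool-frame shift in units of .025
p,R,s=tool(); t=[float(a) for a in sys.argv[1:4]]
d=np.array(t)-p; print("pos",p.round(4),"yaw",np.degrees(s["tool_rot"]).round(2),"world d",d.round(4),"tool units",(R.inv().apply(d)/.025).round(3))
if len(sys.argv)>4:
    dy=(float(sys.argv[4])-np.degrees(s["tool_rot"][2])+180)%360-180; print("rz units",round(-dy/360,4))
print("F",s["force"].round(2),"M",s["moment"].round(3),"g",round(s["grip_width"],4),"t",round(s["clock"],2))
E
python3 goto.py .541 .2316 .016 94.15
```

```text
clock: 3.75
position: [0.4467, 0.2688, 0.1283]
tool_rot: [-3.142, -0.0, 1.641]
force: [0.8, 0.2, 0.0]
grip_width: 0.0852
pos [0.4467 0.2688 0.1283] yaw [-1.8e+02 -1.0e-02  9.4e+01] world d [ 0.0943 -0.0372 -0.1123] tool units [-1.747  3.659  4.493]
rz units -0.0004
F [0.76 0.18 0.04] M [ 0.042 -0.01   0.024] g 0.0852 t 3.75
```

```bash
python3 -m handwheel '[[-0.44,0.915,0,0,0,0],[-0.44,0.915,0,0,0,0],[-0.44,0.915,0.2,0,0,0],[-0.43,0.915,0.8,0,0,0],[0,0,1,0,0,0],[0,0,1,0,0,0],[0,0,1,0,0,0],[0,0,0.49,0,0,0]]'
python3 - <<'E'
from h import *
for n in("wrist","scene"):
    f=bot.grab_frame(n); cv2.imwrite(f"pics/{n}2.png",f["pixels"])
crop(f,"s2.png",150,400,140,290,3)
E
python3 goto.py .541 .2316 .016 94.15
```

```text
clock: 4.75
position: [0.5408, 0.2317, 0.0153]
tool_rot: [-3.14, 0.0, 1.646]
force: [0.4, 0.9, -0.5]
grip_width: 0.085
pos [0.5409 0.2314 0.0156] yaw [-1.7991e+02  3.0000e-02  9.4320e+01] world d [0.0001 0.0002 0.0004] tool units [ 0.007  0.004 -0.016]
rz units 0.0005
F [-0.44  0.59  0.75] M [-0.002  0.013  0.017] g 0.0858 t 4.85
```

View pics/wrist2.png

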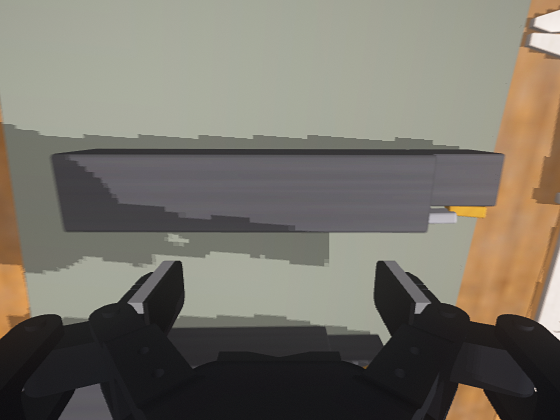

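View pics/s2.png

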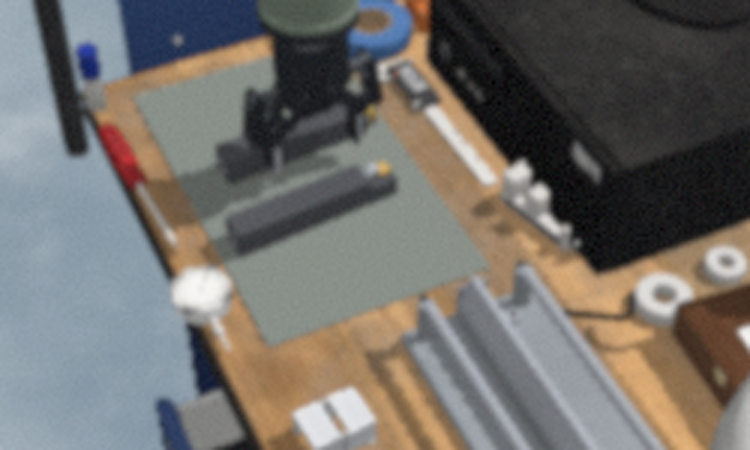

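```bash
python3 -m handwheel '[[0.24,0,0,0,0,0],[0.24,0,0,0,0,0],[0.24,0,0,0,0,0],[0.24,0,0,0,0,0],[0.28,0,0,0,0,0],[0.06,0,0,0,0,0],[0,0,0,0,0,0]]'
python3 - <<'E'
from h import *
f=bot.grab_frame("wrist"); cv2.imwrite(f"pics/w3.png",f["pixels"])
E
python3 goto.py .541 .2316 .016 94.15
```

```text
clock: 5.72
position: [0.5415, 0.2585, 0.0198]
tool_rot: [3.139, 0.004, 1.642]
force: [-6.7, -35.7, 57.8]
grip_width: 0.0855
pos [0.5415 0.2585 0.0198] yaw [179.86   0.25  94.06] world d [-0.0005 -0.0269 -0.0038] tool units [-1.071 -0.096  0.157]
rz units -0.0003
F [ -7.18 -35.39  58.32] M [-6.842  1.822  0.507] g 0.0857 t 5.78
```

View pics/w3.png

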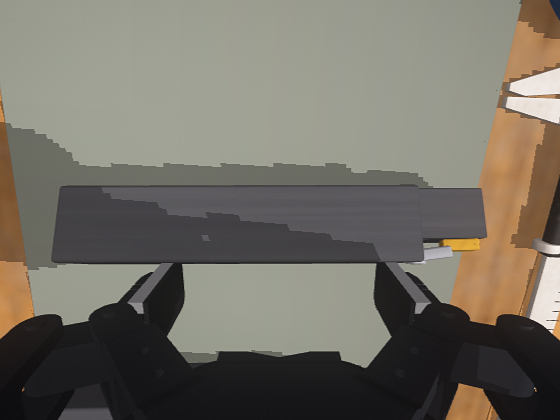

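```bash
python3 -m handwheel '[[-0.24,0,0,0,0,0],[-0.24,0,0,0,0,0],[0,0,0,0,0,0]]'
python3 - <<'E'
from h import *
f=bot.grab_frame("wrist"); cv2.imwrite(f"pics/w4.png",f["pixels"])
P=unproj(f,[(55,262),(420,262)],.035); print(P)
E
python3 goto.py .541 .2316 .016 94.15
```

```text
clock: 6.15
position: [0.5407, 0.2509, 0.0171]
tool_rot: [3.141, 0.001, 1.645]
force: [2.0, -8.3, 8.6]
grip_width: 0.0853
[[0.44443246 0.25500109 0.035     ]
 [0.59814282 0.2663699  0.035     ]]
pos [0.5407 0.2509 0.0171] yaw [1.7994e+02 4.0000e-02 9.4230e+01] world d [ 0.0003 -0.0193 -0.0011] tool units [-0.769 -0.047  0.045]
rz units 0.0002
F [ 1.95 -9.91  8.91] M [-1.838 -0.47   0.027] g 0.0856 t 6.2
```

View pics/w4.png

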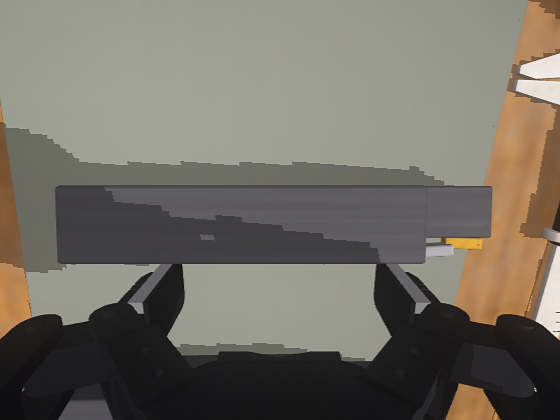

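```bash
python3 -m handwheel '[[0.28,0,-0.2,0,0,0],[0.24,0,-0.17,0,0,0],[0.26,0,-0.13,0,0,0]]'
python3 - <<'E'
from h import *
f=bot.grab_frame("wrist"); cv2.imwrite(f"pics/w5.png",f["pixels"])
E
python3 goto.py .541 .2316 .016 94.15
```

```text
clock: 6.58
position: [0.5383, 0.272, 0.0292]
tool_rot: [-3.141, -0.0, 1.646]
force: [-0.3, -0.2, 0.4]
grip_width: 0.0852
pos [0.5382 0.2731 0.0295] yaw [ 1.800e+02 -6.000e-02  9.436e+01] world d [ 0.0028 -0.0415 -0.0135] tool units [-1.664 -0.016  0.538]
rz units 0.0006
F [-0.31  1.87  0.73] M [ 0.094 -0.038  0.058] g 0.0854 t 6.62
```

View pics/w5.png

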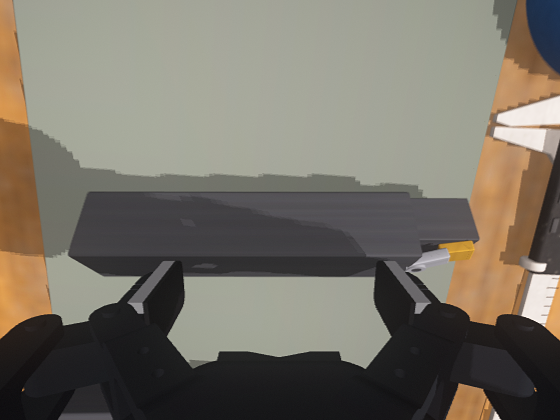

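```bash
python3 -m handwheel '[[0,0,0,0,0,0]]'; python3 - <<'E'
from h import *
f=bot.grab_frame("wrist"); cv2.imwrite(f"pics/w6.png",f["pixels"])
E
```

```text
clock: 6.75
position: [0.5383, 0.2715, 0.029]
tool_rot: [-3.141, -0.0, 1.646]
force: [-0.7, -0.3, -0.0]
grip_width: 0.0855
```

View pics/w6.png

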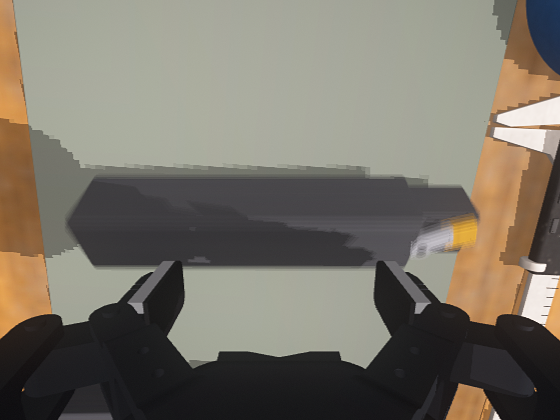

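```bash
python3 -m handwheel '[[-0.2,0,-0.5,0,0,0],[0,0,-1,0,0,0],[0,0,-1,0,0,0],[0,0,-1,0,0,-0.0298],[0,0,-1,0,0,-0.0298],[0,0,0,0,0,-0.0298],[0,0,0,0,0,-0.0298],[0,0,0,0,0,-0.0298]]'
python3 -m handwheel '[[0.5,0,-0.5,0,0,-0.0298],[0.5,0,-0.5,0,0,-0.0298],[0.5,0,-0.5,0,0,-0.0298],[0,0,0,0,0,0]]'
python3 - <<'E'
from h import *
f=bot.grab_frame("wrist"); cv2.imwrite(f"pics/w7.png",f["pixels"])
for d in bot.trace(f,"holder_a"):
    m=d["region"].astype(np.uint8); r=cv2.minAreaRect(cv2.findNonZero(m)); print(round(d["score"],2),m.sum(),np.round(cv2.boxPoints(r)).tolist())
E
python3 goto.py .541 .2316 .016 184
```

```text
clock: 7.8
position: [0.5392, 0.2652, 0.1424]
tool_rot: [3.141, 0.001, 2.587]
force: [-1.1, 0.7, 0.6]
grip_width: 0.0857
clock: 8.3
position: [0.5047, 0.2792, 0.1804]
tool_rot: [3.141, 0.001, -3.141]
force: [0.5, 0.8, -0.1]
grip_width: 0.0856
0.85 5700 [[279.0, 136.0], [315.0, 134.0], [325.0, 310.0], [289.0, 312.0]]
0.7 7181 [[126.0, 108.0], [171.0, 99.0], [208.0, 283.0], [163.0, 292.0]]
pos [0.505  0.2788 0.1792] yaw [-1.7999e+02  3.0000e-02  1.7979e+02] world d [ 0.036  -0.0472 -0.1632] tool units [-1.443 -1.882  6.527]
rz units -0.0117
F [ 0.22 -1.07 -1.05] M [ 0.003  0.045 -0.062] g 0.0852 t 8.4
```

View pics/w7.png

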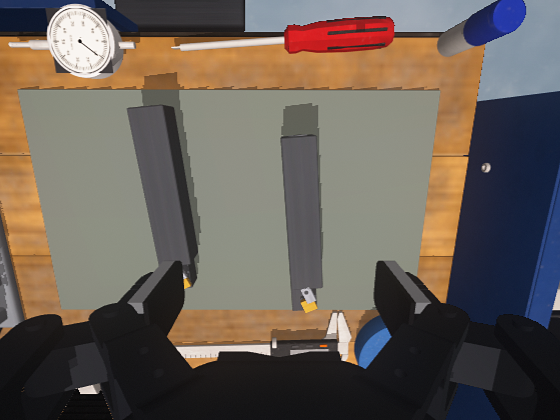

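```bash
python3 - <<'E'
from h import *
f=bot.grab_frame("wrist"); crop(f,"w7c.png",270,335,125,320,4)
f=bot.grab_frame("top"); crop(f,"topA2.png",130,305,150,260,4)
E
```

```text
(no output)
```

View pics/w7c.png

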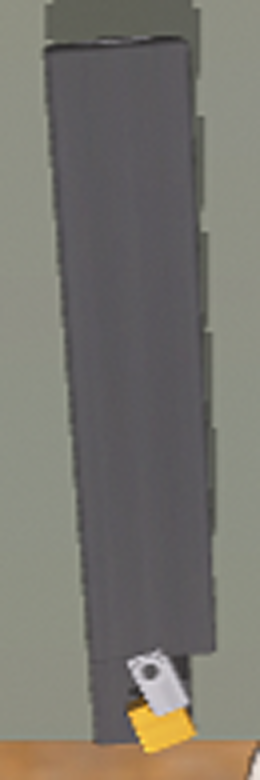

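```bash
python3 - <<'E'
from h import *
f=bot.grab_frame("wrist")
P=unproj(f,[(281.5,137),(316.75,136),(323.75,288.25),(293,290.5)],.035); print(P.round(4)); d=P[2]-P[1]; e=P[3]-P[0]
print(np.linalg.norm(d),np.arctan2(d[1],d[0]),np.arctan2(e[1],e[0]),np.linalg.norm(P[1]-P[0]))
a=.0725; t=(P[0]+P[1])/2; print("origin",t[:2]+.09*np.array([np.cos(a),np.sin(a)]))
E
python3 goto.py .54 .308 .016 184.15
```

```text
[[0.4464 0.2819 0.035 ]
 [0.4456 0.3126 0.035 ]
 [0.5928 0.3239 0.035 ]
 [0.5953 0.2934 0.035 ]]
0.1476785471491027 0.07640617125171058 0.07722386793514513 0.030803737113223515
origin [0.53574706 0.30376638]
pos [0.5047 0.2791 0.1786] yaw [-1.7996e+02 -2.0000e-02  1.7993e+02] world d [ 0.0353  0.0289 -0.1626] tool units [-1.413  1.163  6.501]
rz units -0.0117
F [-0.19 -0.41  0.37] M [-0.017  0.039 -0.047] g 0.0855 t 8.55
```

```bash
python3 -m handwheel '[[-0.62,0.5,0,0,0,-0.0124],[-0.6,0.5,1,0,0,0],[0,0,1,0,0,0],[0,0,1,0,0,0],[0,0,0,0,0,0]]'; python3 goto.py .536 .304 .008 184.4
```

```text
clock: 9.18
position: [0.5331, 0.305, 0.1022]
tool_rot: [-3.14, -0.003, -3.063]
force: [-0.6, 0.0, 1.0]
grip_width: 0.0855
pos [0.5331 0.305  0.1022] yaw [-179.89   -0.18 -175.51] world d [ 0.0029 -0.001  -0.0942] tool units [-0.126 -0.041  3.766]
rz units 0.0002
F [-0.56  0.01  0.98] M [-0.056 -0.065  0.001] g 0.0855 t 9.18
```

```bash
python3 -m handwheel '[[-0.1,-0.04,1,0,0,0],[0,0,1,0,0,0],[0,0,1,0,0,0],[0,0,0.75,0,0,0],[0,0,0,0,0,0]]'; python3 goto.py .536 .304 .008 184.4; python3 -m handwheel '[[0,0,0,0,0,0],[0,0,0,0,0,0],[0,0,0,0,0,0],[0,0,0,0,0,0],[0,0,0,0,0,0],[0,0,0,0,0,0]]' 1 60;python3 goto.py .536 .304 .008 184.4;
```

```text
clock: 9.8
position: [0.5362, 0.3047, 0.0097]
tool_rot: [-3.141, -0.001, -3.062]
force: [0.5, -0.6, 1.0]
grip_width: 0.0856
pos [0.5362 0.3047 0.0097] yaw [-1.7995e+02 -7.0000e-02 -1.7546e+02] world d [-0.0002 -0.0007 -0.0017] tool units [ 0.01  -0.026  0.069]
rz units 0.0004
F [ 0.5  -0.65  0.97] M [0.03  0.044 0.002] g 0.0856 t 9.8
clock: 10.55
position: [0.5369, 0.3045, 0.0112]
tool_rot: [-3.141, 0.001, -3.063]
force: [-2.1, -3.7, 11.2]
grip_width: 0.0308
pos [0.5369 0.3045 0.0112] yaw [-1.7998e+02  4.0000e-02 -1.7547e+02] world d [-0.0009 -0.0005 -0.0032] tool units [ 0.038 -0.016  0.126]
rz units 0.0004
F [-2.08 -3.73 11.25] M [-0.904  0.362 -0.095] g 0.0308 t 10.55
```

```bash
cat > mom.py <<'E'
import sys; from h import *
n=int(sys.argv[1]) if len(sys.argv)>1 else 16
F=[];M=[];P=[]
for i in range(n):
    bot.grab_frame("top"); p,R,s=tool(); F.append(R.inv().apply(s["force"]));M.append(R.inv().apply(s["moment"])); P.append(p)
F=np.array(F);M=np.array(M)
print("toolF",F.mean(0).round(3),"+-",(F.std(0)/n**.5).round(3)); print("toolM",M.mean(0).round(4),"+-",(M.std(0)/n**.5).round(4)); print("g",s["grip_width"],"t",s["clock"],"p",np.mean(P,0).round(4))
E
python3 -m handwheel '[[0,0,-0.4,0,0,0],[0,0,-0.8,0,0,0],[0,0,-1,0,0,0],[0,0,-1,0,0,0],[0,0,-0.8,0,0,0],[0,0,0,0,0,0],[0,0,0,0,0,0]]'; python3 mom.py 16
python3 - <<'E'
from h import *
f=bot.grab_frame("wrist"); cv2.imwrite(f"pics/w8.png",f["pixels"])
E
```

```text
clock: 11.42
position: [0.5361, 0.3046, 0.1097]
tool_rot: [-3.141, -0.001, -3.062]
force: [-0.1, 0.5, -7.3]
grip_width: 0.0308
toolF [-0.118  0.188  6.61 ] +- [0.109 0.12  0.093]
toolM [-0.0143 -0.0923  0.0019] +- [0.008  0.0071 0.0063]
g 0.030893072212919332 t 12.225 p [0.5363 0.3048 0.1099]
```

View pics/w8.png

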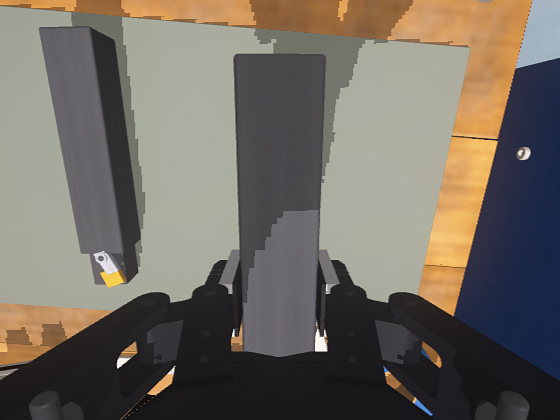

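```bash
python3 - <<'E'
from h import *
f=bot.grab_frame("top"); crop(f,"st.png",315,440,140,212,6)
f=bot.grab_frame("scene"); crop(f,"ss.png",270,390,220,330,6)
E
```

```text
(no output)
```

View pics/st.png

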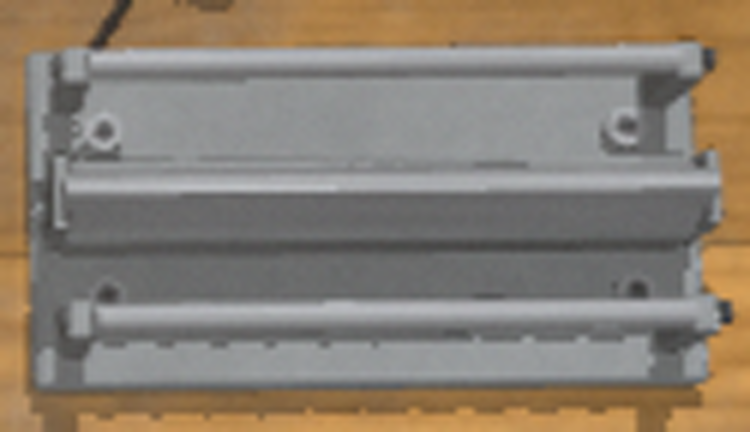

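View pics/ss.png

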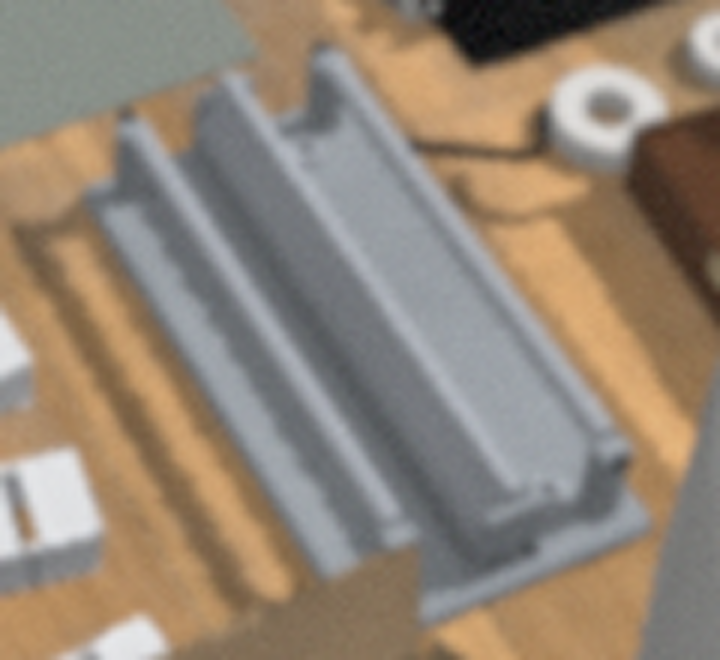

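```bash
python3 - <<'E'
from h import *
f=bot.grab_frame("top")
def q(pts,z,o=(315,140),k=6):
    p=(np.array(pts)+.5)/k-.5+np.array(o); return unproj(f,p,z)
for n,pts,z in [("land",[(70,181),(715,175)],.066),("backrod",[(90,62),(690,57)],.061),("frontrod",[(90,320),(700,312)],.061),("basefront",[(40,385),(700,381)],.012),("baseback",[(35,57)],.012)]:
    P=q(pts,z); print(n,P.round(4).tolist())
    if len(P)>1: d=P[1]-P[0]; print("   yaw of x axis",np.degrees(np.arctan2(-d[1],d[0]))-90, "mid",P.mean(0).round(4))
f=bot.grab_frame("scene")
for n,pts,z in [("land",[(230,85),(510,485)],.066),("frontrod",[(135,130),(400,525)],.061),("backrod",[(335,60),(615,440)],.061)]:
    P=q(pts,z,(270,220)); print(n,P.round(4).tolist()); d=P[0]-P[1]; print("   yaw",np.degrees(np.arctan2(d[1],d[0]))-90,"mid",P.mean(0).round(4))
E
```

```text
land [[0.5908, -0.0251, 0.066], [0.5894, -0.2714, 0.066]]
   yaw of x axis 0.3437796572286089 mid [ 0.5901 -0.1483  0.066 ]
backrod [[0.6389, -0.0348, 0.061], [0.6374, -0.2667, 0.061]]
   yaw of x axis 0.3737790849694278 mid [ 0.6382 -0.1507  0.061 ]
frontrod [[0.5379, -0.0315, 0.061], [0.5373, -0.2636, 0.061]]
   yaw of x axis 0.153407432659165 mid [ 0.5376 -0.1476  0.061 ]
basefront [[0.5211, -0.0159, 0.012], [0.5184, -0.278, 0.012]]
   yaw of x axis 0.577631574182746 mid [ 0.5197 -0.1469  0.012 ]
baseback [[0.6553, -0.0178, 0.012]]
land [[0.5864, -0.0285, 0.066], [0.5857, -0.268, 0.066]]
   yaw -0.17835553943989169 mid [ 0.586  -0.1483  0.066 ]
frontrod [[0.5373, -0.0303, 0.061], [0.5384, -0.2627, 0.061]]
   yaw 0.27333918802121104 mid [ 0.5379 -0.1465  0.061 ]
backrod [[0.6397, -0.0316, 0.061], [0.6383, -0.2651, 0.061]]
   yaw -0.34403253519940336 mid [ 0.639  -0.1484  0.061 ]
```

```bash
python3 -m handwheel '[[0,-0.4,-0.2,0,0,0.0126],[0,-0.8,0,0,0,0],[0,-1,0,0,0,0],[0,-1,0,0,0,0],[0,-1,0,0,0,0],[0,-1,0,0,0,0],[0,-1,0,0,0,0],[0,-1,0,0,0,0]]' && python3 -m handwheel '[[0,-1,0,0,0,0],[0,-1,0,0,0,0],[0,-1,0,0,0,0],[0,-1,0,0,0,0],[-0.3,-1,0,0,0,0],[-0.6,-1,0,0,0,0],[-0.6,-0.8,0,0,0,0],[-0.4,0,0,0,0,0]]';python3 goto.py .602 -.088 .0735 180
```

```text
clock: 13.48
position: [0.5371, 0.123, 0.1152]
tool_rot: [-3.141, 0.0, -3.14]
force: [0.3, 0.6, -6.3]
grip_width: 0.0304
clock: 14.48
position: [0.5849, -0.048, 0.1152]
tool_rot: [-3.14, -0.0, 3.141]
force: [-0.9, -0.3, -6.3]
grip_width: 0.0317
pos [ 0.5849 -0.048   0.1152] yaw [-1.7994e+02 -1.0000e-02  1.7994e+02] world d [ 0.0171 -0.04   -0.0417] tool units [-0.687 -1.597  1.669]
rz units -0.0002
F [-0.86 -0.28 -6.33] M [ 0.032 -0.048 -0.045] g 0.0317 t 14.47
```

```bash
python3 -m handwheel '[[-0.35,-0.8,0,0,0,0],[-0.34,-0.8,0,0,0,0],[0,0,0.5,0,0,0],[0,0,0,0,0,0],[0,0,0,0,0,0]]'; python3 mom.py 24
python3 - <<'E'
from h import *
f=bot.grab_frame("wrist"); cv2.imwrite(f"pics/w9.png",f["pixels"])
f=bot.grab_frame("scene"); crop(f,"s9.png",230,410,180,330,4)
E
```

```text
clock: 15.1
position: [0.6021, -0.0846, 0.1028]
tool_rot: [3.141, -0.0, -3.14]
force: [-1.0, 0.0, -7.1]
grip_width: 0.0309
toolF [ 0.182 -0.145  6.831] +- [0.096 0.086 0.114]
toolM [-0.0013 -0.0934 -0.0051] +- [0.0062 0.0065 0.0052]
g 0.030743597853683424 t 16.3 p [ 0.6022 -0.085   0.1029]
```

View pics/w9.png

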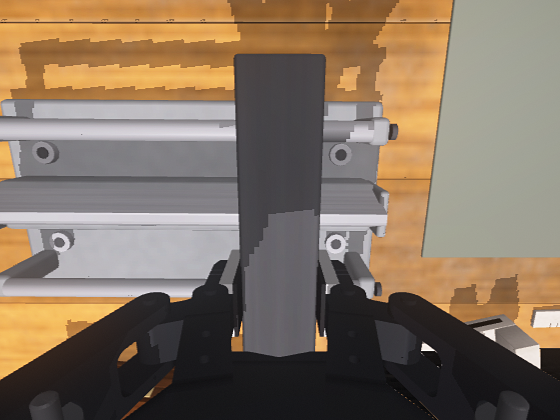

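View pics/s9.png

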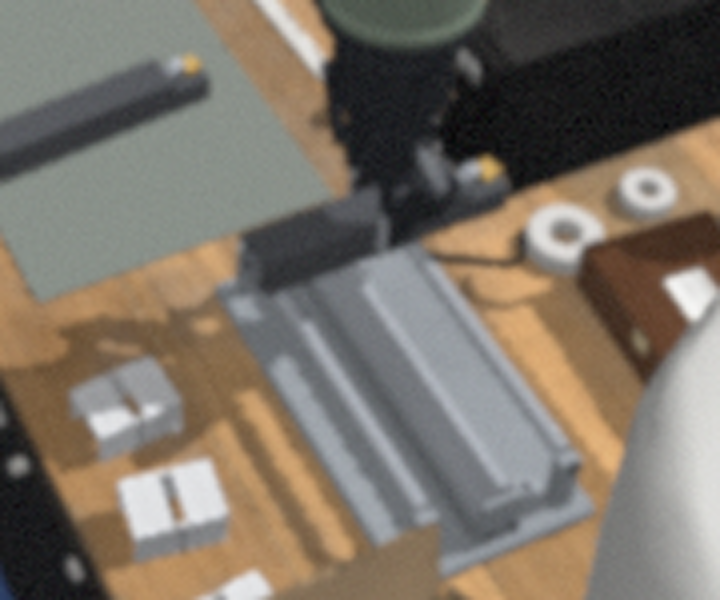

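```bash
python3 - <<'E'
from h import *
f=bot.grab_frame("wrist"); a=f["pixels"][100:310,0:235]; cv2.imwrite("pics/w9a.png",cv2.resize(a,None,fx=3,fy=2.8,interpolation=cv2.INTER_CUBIC))
for u in (30,100,200,350): print(u,f["pixels"][170:236,u].mean(1).astype(int).tolist())
for r in (200,206,212,218,224): print(r,unproj(f,[(100,r),(350,r)],.066).round(4).tolist())
E
```

```text
30 [125, 123, 124, 124, 122, 113, 81, 84, 87, 88, 92, 104, 119, 121, 121, 122, 122, 121, 127, 127, 127, 130, 132, 130, 127, 126, 130, 128, 130, 130, 130, 130, 127, 125, 125, 131, 129, 126, 125, 133, 132, 122, 196, 216, 216, 216, 215, 215, 214, 215, 216, 195, 198, 167, 164, 181, 175, 170, 171, 184, 182, 183, 183, 182, 182, 181]
100 [125, 127, 126, 127, 127, 130, 95, 87, 89, 93, 89, 100, 112, 124, 123, 123, 124, 123, 126, 130, 130, 129, 131, 127, 128, 125, 131, 129, 131, 133, 131, 134, 131, 128, 125, 128, 131, 131, 127, 130, 134, 131, 151, 226, 221, 214, 213, 213, 213, 215, 214, 209, 201, 194, 160, 192, 186, 182, 176, 167, 190, 188, 189, 188, 187, 188]
200 [126, 125, 126, 126, 127, 128, 118, 88, 92, 92, 94, 94, 110, 121, 128, 128, 128, 128, 129, 128, 128, 128, 128, 128, 127, 126, 126, 126, 128, 132, 132, 131, 131, 131, 132, 128, 127, 129, 130, 130, 128, 131, 128, 182, 231, 222, 213, 213, 213, 213, 213, 214, 207, 208, 185, 164, 188, 184, 178, 184, 153, 182, 181, 181, 182, 182]
350 [129, 129, 130, 130, 130, 130, 130, 121, 92, 94, 98, 98, 98, 110, 124, 131, 130, 132, 131, 132, 129, 126, 127, 130, 133, 132, 126, 125, 128, 129, 126, 125, 128, 130, 123, 128, 129, 132, 128, 124, 127, 126, 122, 123, 177, 224, 219, 216, 216, 216, 216, 216, 217, 205, 207, 170, 168, 198, 190, 184, 191, 110, 126, 127, 127, 125]
200 [[0.5759, -0.1876, 0.066], [0.5758, -0.0436, 0.066]]
206 [[0.5794, -0.1882, 0.066], [0.5793, -0.0433, 0.066]]
212 [[0.583, -0.1887, 0.066], [0.5829, -0.0431, 0.066]]
218 [[0.5867, -0.1892, 0.066], [0.5866, -0.0429, 0.066]]
224 [[0.5904, -0.1898, 0.066], [0.5903, -0.0427, 0.066]]
```

View pics/w9a.png

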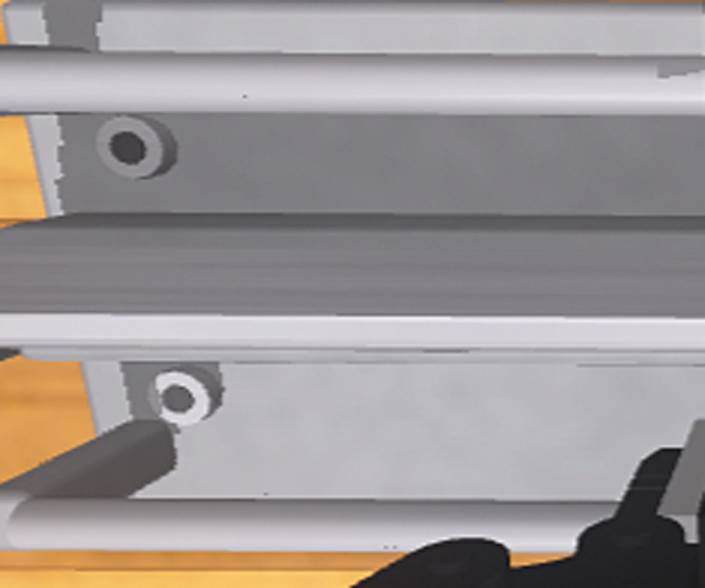

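```bash
python3 -m handwheel '[[0.036,-0.12,0.5,0,0,0],[0,0,0.5,0,0,0],[0,0,0.06,0,0,0],[0,0,0,0,0,0],[0,0,0,0,0,0]]'; python3 goto.py .6013 -.088 .0735 180; python3 -m handwheel '[[0,0,0.04,0,0,0],[0,0,0.04,0,0,0],[0,0,0,0,0,0]]'
```

```text
clock: 17.08
position: [0.6015, -0.088, 0.0766]
tool_rot: [-3.142, 0.0, -3.141]
force: [0.4, 0.2, -6.6]
grip_width: 0.0307
pos [ 0.6015 -0.088   0.0766] yaw [-1.8000e+02  3.0000e-02 -1.7997e+02] world d [-0.0002  0.     -0.0031] tool units [0.009 0.    0.123]
rz units 0.0001
F [ 0.42  0.2  -6.61] M [-0.014 -0.094 -0.002] g 0.0307 t 17.07
clock: 17.45
position: [0.6013, -0.088, 0.0743]
tool_rot: [3.142, -0.0, -3.141]
force: [-0.4, 0.2, -6.3]
grip_width: 0.0307
```

```bash
python3 -m handwheel '[[0,0,0.04,0,0,0],[0,0,0.0,0,0,0]]'; python3 -m handwheel '[[0,0,0.04,0,0,0],[0,0,0.0,0,0,0]]';  python3 -m handwheel '[[0,0,0.04,0,0,0],[0,0,0,0,0,0]]'; python3 goto.py .6013 -.088 .0735 180
```

```text
clock: 17.7
position: [0.6014, -0.088, 0.0741]
tool_rot: [-3.141, 0.0, -3.141]
force: [-4.8, 0.7, 9.1]
grip_width: 0.0308
clock: 17.95
position: [0.6016, -0.088, 0.0739]
tool_rot: [-3.141, 0.001, -3.141]
force: [-9.3, 1.5, 23.9]
grip_width: 0.0308
clock: 18.2
position: [0.602, -0.0881, 0.0737]
tool_rot: [-3.141, 0.002, -3.141]
force: [-10.2, 2.6, 33.8]
grip_width: 0.0312
pos [ 0.602  -0.0881  0.0737] yaw [-1.7998e+02  1.1000e-01 -1.7999e+02] world d [-0.0007  0.0001 -0.0002] tool units [0.027 0.002 0.006]
rz units 0.0
F [-10.22   2.6   33.75] M [ 0.376  2.849 -0.02 ] g 0.0312 t 18.2
```

```bash
python3 -m handwheel '[[0,0,-0.09,0,0,0],[0,0,0,0,0,0]]'; python3 goto.py .6013 -.088 .0735 180
```

```text
clock: 18.45
position: [0.6016, -0.0881, 0.0739]
tool_rot: [-3.142, 0.001, -3.141]
force: [-2.4, 0.3, 6.4]
grip_width: 0.0309
pos [ 0.6016 -0.0881  0.0739] yaw [-1.8000e+02  4.0000e-02 -1.7998e+02] world d [-0.0003  0.0001 -0.0004] tool units [0.012 0.002 0.016]
rz units 0.0001
F [-2.39  0.25  6.4 ] M [0.095 0.645 0.022] g 0.0309 t 18.45
```

```bash
python3 -m handwheel '[[0,0,0,0,0,0],[0,0,0,0,0,0],[0,0,0,0,0,0],[0,0,0,0,0,0],[0,0,0,0,0,0]]' -0.1; python3 goto.py .6013 -.088 .0735 180
python3 - <<'E'
from h import *
f=bot.grab_frame("wrist"); cv2.imwrite(f"pics/w10.png",f["pixels"])
f=bot.grab_frame("scene"); crop(f,"s10.png",260,370,200,290,6)
E
```

```text
clock: 19.08
position: [0.6013, -0.0881, 0.0735]
tool_rot: [-3.142, -0.0, -3.141]
force: [0.5, 0.2, 0.1]
grip_width: 0.0472
pos [ 0.6013 -0.0881  0.0735] yaw [-180.     -0.   -179.98] world d [ 0.      0.0001 -0.    ] tool units [-0.     0.002  0.002]
rz units 0.0001
F [0.51 0.17 0.12] M [-0.015  0.004  0.06 ] g 0.0472 t 19.07
```

View pics/w10.png

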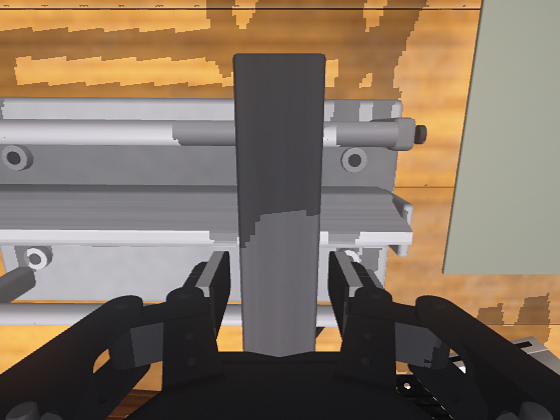

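View pics/s10.png

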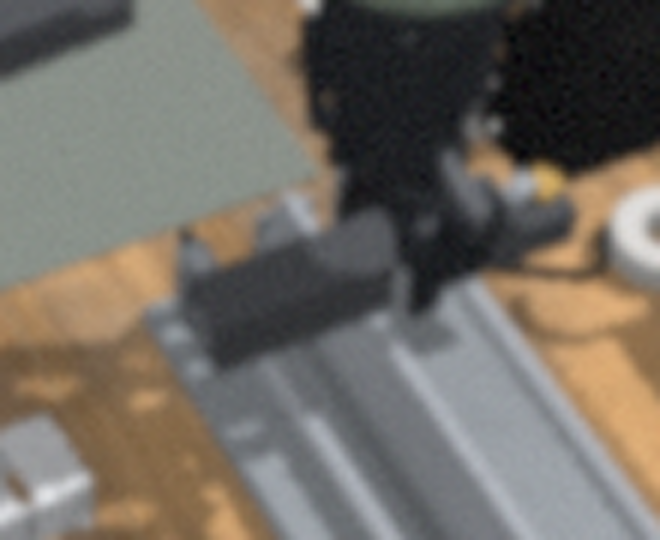

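```bash
python3 - <<'E'
import cv2,numpy as np
for n in("w9","w10"):
    im=cv2.imread(f"pics/{n}.png").astype(float).mean(2)
    def e(row,a,b): g=np.abs(np.diff(cv2.GaussianBlur(im[row-3:row+4].mean(0)[None],(1,1),0)[0]))[a:b]; i=np.argmax(g); return a+i
    print(n,[(r,e(r,215,255),e(r,305,340)) for r in (62,75,90,110,160,220)], "tail row",[int(np.argmax(np.abs(np.diff(im[35:75,c])))+35) for c in (250,270,290,310)])
    print(im[45:62,280].astype(int), im[62:68,320:332].mean(0).astype(int),im[62:68,228:240].mean(0).astype(int))
E
```

```text
w9 [(62, np.int64(232), np.int64(325)), (75, np.int64(233), np.int64(324)), (90, np.int64(233), np.int64(324)), (110, np.int64(234), np.int64(327)), (160, np.int64(236), np.int64(321)), (220, np.int64(238), np.int64(319))] tail row [53, 53, 52, 53]
[120 117 115 112 106 104 102 101  85  68  67  70  70  70  71  70  71] [ 71  71  70  66  64  73 108 116 115 114 114 114] [135 134 134 134 137 105  64  57  64  70  71  71]
w10 [(62, np.int64(232), np.int64(325)), (75, np.int64(232), np.int64(324)), (90, np.int64(233), np.int64(324)), (110, np.int64(233), np.int64(323)), (160, np.int64(235), np.int64(321)), (220, np.int64(237), np.int64(319))] tail row [52, 52, 52, 52]
[105 108 110 113 116 119 119 121  82  67  69  71  72  71  71  72  72] [ 73  73  72  68  62  99 164 171 169 168 167 167] [113 114 114 116  98  64  57  65  72  73  72  72]
```

```bash
python3 -m handwheel '[[0,0,0,0,0,0],[0,0,0,0,0,0],[0,0,0,0,0,0],[0,0,-0.4,0,0,0],[0,0,-0.8,0,0,0],[0,0,-1,0,0,0],[0.5,0,-1,0,0,0],[0.5,0,-1,0,0,0]]' -1
python3 -m handwheel '[[1,0.3,-0.8,0,0,0],[1,0.3,0,0,0,0],[0,0,0,0,0,0]]'
python3 - <<'E'
from h import *
f=bot.grab_frame("wrist"); cv2.imwrite(f"pics/w11.png",f["pixels"])
f=bot.grab_frame("scene"); crop(f,"s11.png",240,370,200,330,5)
f=bot.grab_frame("top"); crop(f,"t11.png",310,450,130,275,4)
E
python3 goto.py .6013 -.088 .0735 180
```

```text
clock: 20.18
position: [0.576, -0.088, 0.18]
tool_rot: [-3.142, 0.001, -3.141]
force: [0.3, -1.1, -0.4]
grip_width: 0.0855
clock: 20.55
position: [0.5254, -0.0728, 0.1997]
tool_rot: [-3.141, 0.001, -3.141]
force: [-0.0, -0.5, 0.3]
grip_width: 0.0853
pos [ 0.5269 -0.0732  0.1989] yaw [-1.7999e+02  4.0000e-02 -1.7998e+02] world d [ 0.0744 -0.0148 -0.1254] tool units [-2.971 -0.591  5.019]
rz units 0.0001
F [-0.01  0.35  0.34] M [ 0.031 -0.035  0.049] g 0.0851 t 20.7
```

View pics/w11.png

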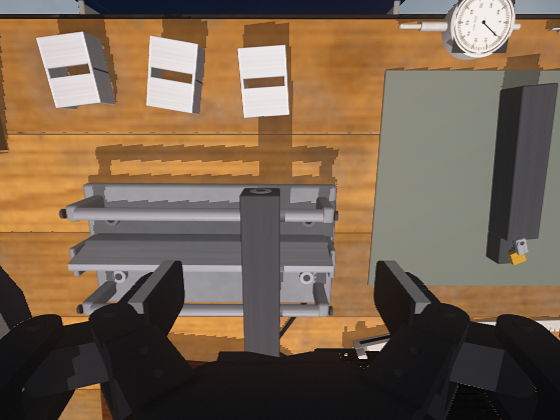

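View pics/s11.png

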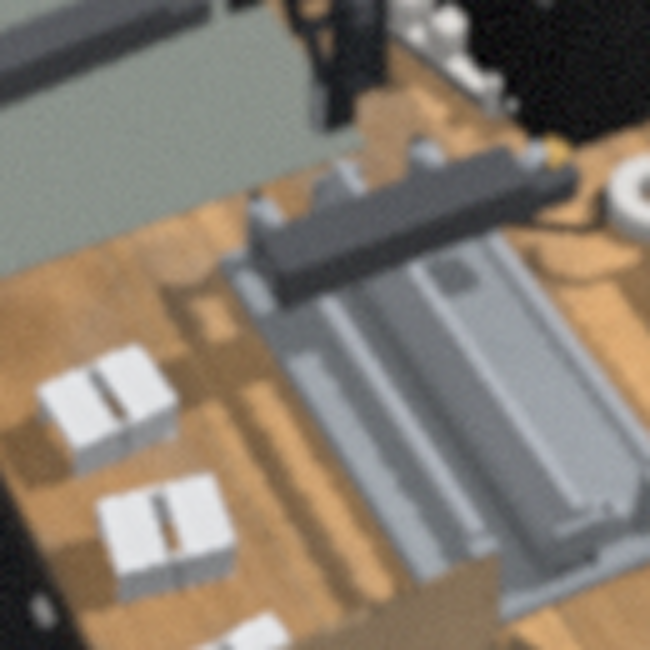

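View pics/t11.png

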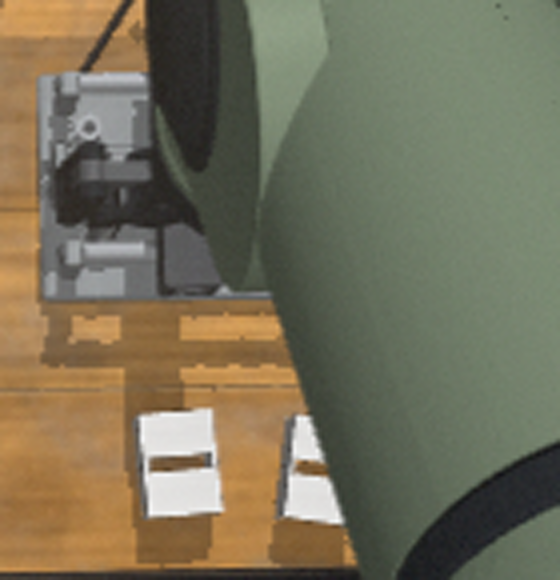

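```bash
cat > lvl.py <<'E'
from h import *
import sys
# overlay holder outline at x0(tail) y, level(green), head-down(red), tail-down(blue), edge ex
def over(f,im,tx,y,ex,k,o):
    for th,col in((0,(0,255,0)),(.06,(0,0,255)),(-.06,(255,0,0))):
        c=np.array([ex,y,.066]); 
        def P(x,yy,z):
            v=np.array([x-ex,yy,z]); 
            return c+np.array([v[0]*np.cos(th)+v[2]*np.sin(th),yy,-v[0]*np.sin(th)+v[2]*np.cos(th)])
        for a,b in [((tx,-.016,0),(tx+.15,-.016,0)),((tx,-.016,.032),(tx+.15,-.016,.032)),((tx,.016,.032),(tx+.15,.016,.032)),((tx,-.016,0),(tx,-.016,.032)),((tx,-.016,.032),(tx,.016,.032)),((tx+.15,-.016,.032),(tx+.15,.016,.032))]:
            q=proj(f,[P(*a),P(*b)]); q=((q-np.array(o)+.5)*k-.5).astype(int)
            cv2.line(im,tuple(map(int,q[0])),tuple(map(int,q[1])),col,1)
def run(cam,tx,y,ex,c0,c1,r0,r1,k,name):
    f=bot.grab_frame(cam); im=cv2.resize(f["pixels"][r0:r1,c0:c1],None,fx=k,fy=k,interpolation=cv2.INTER_CUBIC)
    over(f,im,tx,y,ex,k,(c0,r0)); cv2.imwrite("pics/"+name,im)
if __name__=="__main__":
    a=sys.argv; run(a[1],*map(float,a[2:5]),*map(int,a[5:10]),a[10])
E
python3 lvl.py scene .511 -.088 .5875 280 365 215 270 8 l11.png
```

```text
(no output)
```

View pics/l11.png

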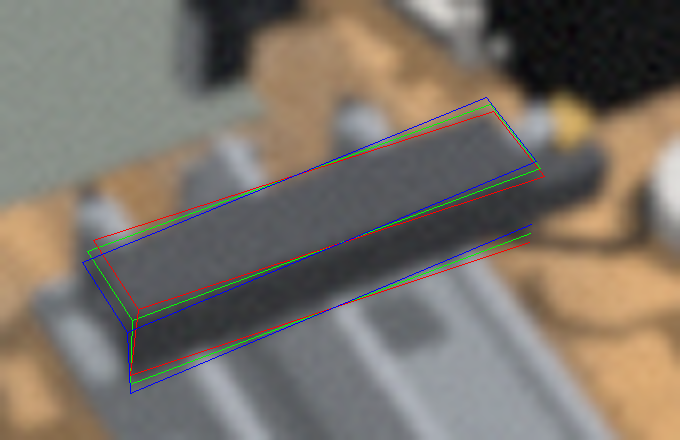

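```bash
python3 - <<'E'
from h import *
f=bot.grab_frame("wrist"); crop(f,"w12.png",30,300,25,125,3)
for d in bot.trace(f,"saddle_1"):
    m=d["region"].astype(np.uint8); r=cv2.minAreaRect(cv2.findNonZero(m)); print(round(d["score"],2),m.sum(),np.round(cv2.boxPoints(r)).tolist())
E
```

```text
0.97 3059 [[237.0, 44.0], [285.0, 41.0], [290.0, 113.0], [242.0, 117.0]]
0.74 3592 [[141.0, 107.0], [148.0, 32.0], [206.0, 38.0], [199.0, 112.0]]
0.7 4137 [[36.0, 36.0], [97.0, 23.0], [114.0, 101.0], [53.0, 114.0]]
```

View pics/w12.png

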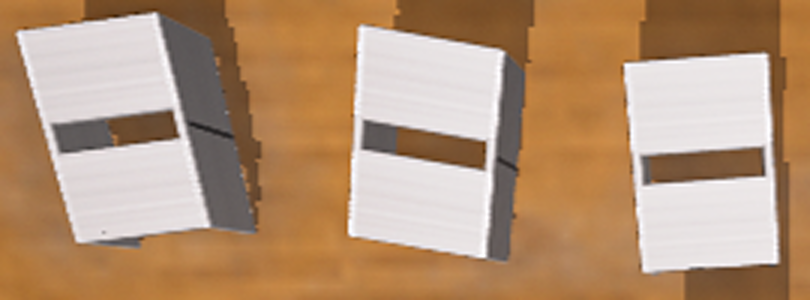

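```bash
python3 - <<'E'
from h import *
f=bot.grab_frame("wrist")
for q in ([(624,64),(768,53),(778,262),(644,272)],[(358,26),(504,50),(487,259),(349,235)],[(17,31),(158,13),(209,227),(78,242)]):
    P=unproj(f,(np.array(q)+.5)/3-.5+[30,25],.030); d=(P[3]-P[0]+P[2]-P[1])/2
    print(P.mean(0).round(4),"yaw",np.degrees(np.arctan2(d[1],d[0])).round(2),"L",np.linalg.norm(d).round(4),"W",np.linalg.norm((P[1]-P[0]+P[2]-P[3])/2).round(4))
E
python3 goto.py .418 -.09 .02 180
```

```text
[ 0.4185 -0.086   0.03  ] yaw 3.78 L 0.0589 W 0.0422
[ 0.4129 -0.17    0.03  ] yaw -8.78 L 0.059 W 0.0427
[ 0.409  -0.2622  0.03  ] yaw 6.5 L 0.0592 W 0.0418
pos [ 0.5266 -0.0732  0.1983] yaw [ 1.8000e+02 -1.0000e-02 -1.7998e+02] world d [-0.1086 -0.0168 -0.1783] tool units [ 4.342 -0.673  7.135]
rz units 0.0001
F [0.3  0.05 0.44] M [0.013 0.009 0.034] g 0.0854 t 20.9
```

```bash
python3 -m handwheel '[[1,-0.1,0,0,0,0],[1,-0.1,0,0,0,0],[1,-0.1,0,0,0,0],[1,-0.1,0.6,0,0,0],[0.34,-0.1,1,0,0,-0.0105],[0,0,1,0,0,0],[0,0,1,0,0,0],[0,0,0,0,0,0]]'; python3 goto.py .4185 -.086 .010 -176.22
python3 - <<'E'
from h import *
f=bot.grab_frame("wrist"); cv2.imwrite(f"pics/w13.png",f["pixels"])
E
```

```text
clock: 21.9
position: [0.4171, -0.0855, 0.1074]
tool_rot: [3.141, -0.003, -3.075]
force: [0.2, -0.9, 0.1]
grip_width: 0.0853
pos [ 0.4171 -0.0855  0.1074] yaw [ 1.7997e+02 -1.7000e-01 -1.7619e+02] world d [ 0.0014 -0.0005 -0.0974] tool units [-0.068 -0.026  3.898]
rz units 0.0001
F [ 0.19 -0.88  0.11] M [-0.025 -0.061 -0.037] g 0.0853 t 21.9
```

View pics/w13.png

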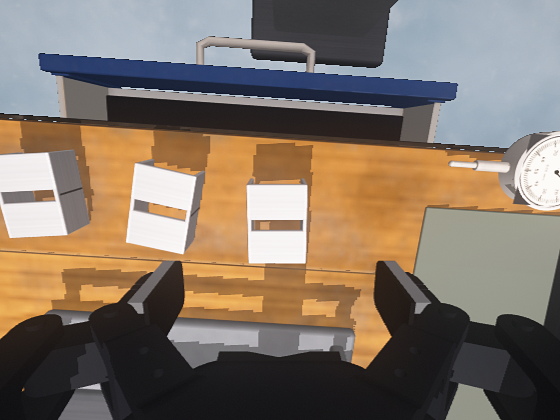

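```bash
python3 - <<'E'
from h import *
f=bot.grab_frame("wrist"); crop(f,"w13c.png",235,320,170,275,5)
P=unproj(f,[(248,185),(306,184),(306,263),(248,263)],.030); print(P.round(4), P.mean(0))
E
```

```text
[[ 0.3914 -0.1084  0.03  ]
 [ 0.388  -0.0678  0.03  ]
 [ 0.4477 -0.0625  0.03  ]
 [ 0.4505 -0.1059  0.03  ]] [ 0.41938475 -0.08615986  0.03      ]
```

View pics/w13c.png

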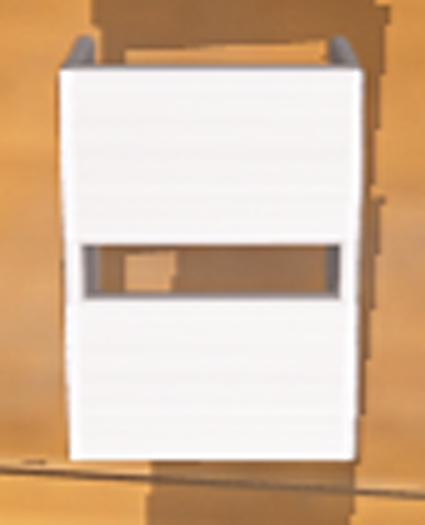

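```bash
python3 - <<'E'
from h import *
f=bot.grab_frame("wrist")
P=unproj(f,[(246.6,183.2),(307,183.2),(305.6,261.4),(248.6,261.4)],.030); print(P.mean(0)); print(unproj(f,[(277,223.6)],.03))
E
python3 goto.py .4183 -.086 .010 -176.22
```

```text
[ 0.41897853 -0.08633017  0.03      ]
[[ 0.41896993 -0.08629915  0.03      ]]
pos [ 0.4183 -0.0857  0.1093] yaw [-1.7999e+02  4.0000e-02 -1.7619e+02] world d [ 0.     -0.0003 -0.0993] tool units [ 3.000e-03 -1.300e-02  3.972e+00]
rz units 0.0001
F [ 0.49 -0.29 -0.04] M [ 0.003 -0.012 -0.057] g 0.0853 t 22.05
```

```bash
python3 -m handwheel '[[-0.02,-0.02,1,0,0,0],[0,0,1,0,0,0],[0,0,1,0,0,0],[0,0,0.9,0,0,0],[0,0,0.06,0,0,0],[0,0,0,0,0,0]]'; python3 goto.py .419 -.086 .010 -176.22; python3 -m handwheel '[[0,0,0,0,0,0],[0,0,0,0,0,0],[0,0,0,0,0,0],[0,0,0,0,0,0],[0,0,0,0,0,0],[0,0,0,0,0,0]]' 1 30; python3 goto.py .419 -.086 .010 -176.22
```

```text
clock: 22.8
position: [0.4189, -0.0862, 0.0105]
tool_rot: [-3.141, 0.001, -3.075]
force: [-0.4, 0.4, 1.1]
grip_width: 0.0851
pos [ 0.4189 -0.0862  0.0105] yaw [-1.7998e+02  6.0000e-02 -1.7620e+02] world d [ 0.0001  0.0002 -0.0005] tool units [-0.004  0.007  0.02 ]
rz units 0.0001
F [-0.4   0.43  1.14] M [0.034 0.023 0.004] g 0.0851 t 22.8
clock: 23.55
position: [0.4186, -0.0862, 0.0101]
tool_rot: [-3.141, 0.001, -3.075]
force: [-1.8, 0.1, 14.5]
grip_width: 0.0429
pos [ 0.4186 -0.0862  0.0101] yaw [-1.7998e+02  5.0000e-02 -1.7621e+02] world d [ 0.0004  0.0002 -0.0001] tool units [-0.016  0.007  0.005]
rz units 0.0
F [-1.84  0.11 14.52] M [0.058 0.335 0.025] g 0.0429 t 23.55
```

```bash
python3 -m handwheel '[[0,0,-0.6,0,0,0],[0,0,-1,0,0,0],[0,0,-1,0,0,0],[0,0,-1,0,0,0],[0,0,-1,0,0,0.0106],[-0.6,0,-1,0,0,0],[-1,0,0,0,0,0],[-1,0,0,0,0,0]]'; python3 -m handwheel '[[-1,0,0,0,0,0],[-1,0,0,0,0,0],[-1,0,0,0,0,0],[-0.8,0,0,0,0,0],[-0.3,0,0,0,0,0],[0,0,0,0,0,0],[0,0,0,0,0,0]]'; python3 goto.py .587 -.088 .108 180
python3 - <<'E'
from h import *
f=bot.grab_frame("wrist"); cv2.imwrite(f"pics/w14.png",f["pixels"])
E
```

```text
clock: 24.55
position: [0.4841, -0.0862, 0.1502]
tool_rot: [-3.141, 0.001, 3.141]
force: [0.1, 0.1, -0.4]
grip_width: 0.0422
clock: 25.42
position: [0.5851, -0.0862, 0.1496]
tool_rot: [-3.142, -0.0, 3.141]
force: [-0.4, 0.0, -1.4]
grip_width: 0.0422
pos [ 0.5851 -0.0862  0.1496] yaw [-1.8000e+02 -3.0000e-02  1.7998e+02] world d [ 0.0019 -0.0018 -0.0416] tool units [-0.076 -0.072  1.664]
rz units -0.0001
F [-0.43  0.03 -1.37] M [-0.023  0.002  0.005] g 0.0422 t 25.43
```

View pics/w14.png

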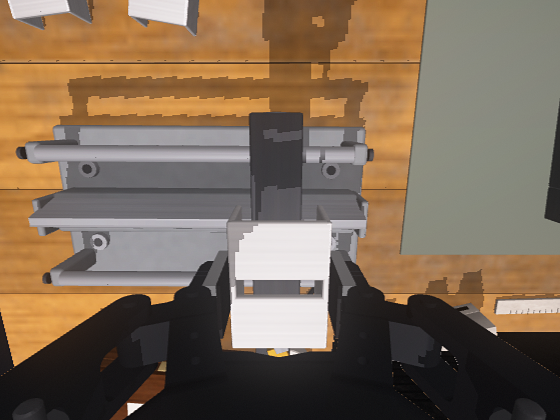

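```bash
python3 - <<'E'
from h import *
f=bot.grab_frame("wrist"); p,R,s=tool(); print(p)
crop(f,"w14c.png",215,345,100,355,3)
for r in (278,282,286,290,294,298): print(r,unproj(f,[(278,r)],p[2]+.020)[0]-p)
for u in (60,130,200,345): 
    col=f["pixels"][195:240,u].mean(1).astype(int); print(u,col.tolist())
for r in (212,216,220,224,228): print(r, unproj(f,[(130,r),(345,r)],.066).round(4).tolist())
E
```

```text
[ 0.58532487 -0.0862342   0.14970753]
278 [-5.82931281e-03  9.97357297e-05  2.00000000e-02]
282 [-3.97546436e-03  9.87559992e-05  2.00000000e-02]
286 [-2.10820107e-03  9.77691791e-05  2.00000000e-02]
290 [-2.27376802e-04  9.67751922e-05  2.00000000e-02]
294 [1.66715671e-03 9.57739602e-05 2.00000000e-02]
298 [3.57554990e-03 9.47654035e-05 2.00000000e-02]
60 [103, 103, 101, 105, 105, 107, 109, 109, 106, 106, 106, 107, 107, 108, 108, 105, 103, 107, 106, 104, 107, 108, 99, 167, 185, 185, 185, 185, 185, 186, 165, 158, 144, 146, 135, 128, 127, 125, 127, 126, 128, 131, 131, 135, 129]
130 [103, 104, 104, 106, 110, 109, 110, 109, 106, 106, 110, 110, 112, 110, 110, 109, 106, 106, 109, 110, 108, 112, 109, 150, 195, 186, 186, 185, 185, 187, 176, 174, 145, 164, 156, 150, 140, 162, 160, 160, 161, 161, 159, 160, 159]
200 [106, 105, 105, 106, 107, 107, 107, 108, 104, 105, 105, 106, 110, 110, 111, 110, 107, 105, 106, 107, 109, 108, 109, 104, 206, 193, 182, 182, 183, 183, 182, 179, 158, 132, 158, 151, 151, 158, 158, 159, 159, 159, 158, 158, 158]
345 [111, 110, 110, 111, 110, 108, 108, 110, 112, 111, 105, 106, 108, 104, 107, 108, 105, 107, 109, 111, 106, 107, 107, 103, 125, 196, 190, 187, 188, 188, 188, 184, 177, 157, 160, 165, 159, 140, 108, 110, 111, 109, 110, 109, 109]
212 [[0.5785, -0.1951, 0.066], [0.5785, -0.0371, 0.066]]
216 [[0.5816, -0.1954, 0.066], [0.5816, -0.0369, 0.066]]
220 [[0.5847, -0.1958, 0.066], [0.5847, -0.0368, 0.066]]
224 [[0.5878, -0.1962, 0.066], [0.5878, -0.0366, 0.066]]
228 [[0.5909, -0.1966, 0.066], [0.5909, -0.0364, 0.066]]
```

View pics/w14c.png

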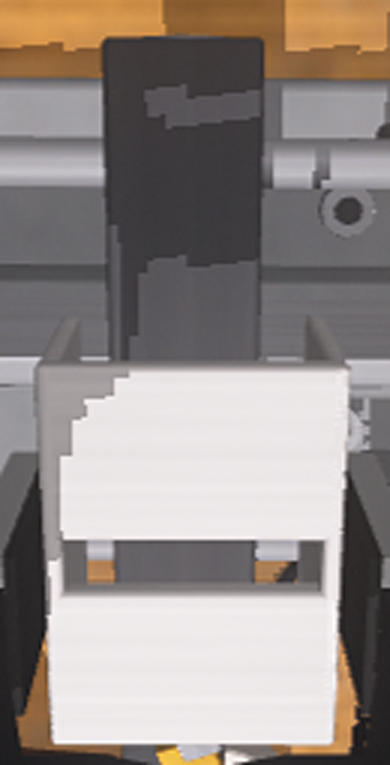

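```bash
python3 -m handwheel '[[-0.108,-0.072,0.8,0,0,0],[0,0,0.6,0,0,0],[0,0,0,0,0,0],[0,0,0,0,0,0]]'; python3 goto.py .588 -.088 .082 180
python3 - <<'E'
from h import *
f=bot.grab_frame("wrist"); crop(f,"w15c.png",215,345,30,355,2)
im=f["pixels"].astype(float).mean(2)
for r in (100,130,160,180): print(r,im[r-2:r+3,240:265].mean(0).astype(int).tolist(),im[r-2:r+3,295:318].mean(0).astype(int).tolist())
E
```

```text
clock: 26.02
position: [0.5886, -0.0879, 0.1145]
tool_rot: [3.142, -0.0, 3.141]
force: [-0.3, -0.3, -0.0]
grip_width: 0.0428
pos [ 0.5886 -0.0879  0.1145] yaw [ 1.8000e+02 -1.0000e-02  1.7999e+02] world d [-0.0006 -0.0001 -0.0325] tool units [ 0.022 -0.005  1.301]
rz units -0.0
F [-0.31 -0.26 -0.01] M [-0.019 -0.027  0.01 ] g 0.0428 t 26.02
100 [156, 154, 153, 152, 152, 152, 144, 135, 129, 127, 128, 128, 128, 128, 128, 128, 128, 127, 127, 127, 126, 126, 125, 125, 125] [92, 91, 91, 91, 91, 91, 91, 91, 92, 92, 92, 92, 92, 90, 93, 94, 100, 103, 102, 103, 103, 102, 120]
130 [165, 165, 164, 164, 165, 152, 79, 48, 59, 62, 62, 62, 62, 62, 61, 60, 61, 61, 60, 60, 60, 59, 59, 59, 59] [87, 87, 87, 88, 88, 88, 88, 89, 89, 89, 89, 90, 90, 91, 84, 77, 76, 101, 106, 104, 121, 153, 159]
160 [170, 170, 170, 172, 174, 139, 81, 52, 53, 60, 61, 61, 62, 62, 61, 61, 60, 61, 60, 60, 60, 59, 59, 58, 59] [59, 59, 60, 60, 61, 60, 61, 61, 61, 61, 61, 62, 61, 60, 56, 56, 83, 90, 90, 90, 90, 90, 90]
180 [107, 108, 107, 106, 107, 107, 109, 71, 51, 59, 61, 62, 62, 62, 63, 62, 61, 61, 61, 62, 61, 60, 61, 60, 60] [61, 61, 61, 61, 61, 62, 62, 61, 62, 62, 63, 63, 63, 59, 54, 93, 106, 106, 106, 106, 106, 106, 108]
```

View pics/w15c.png

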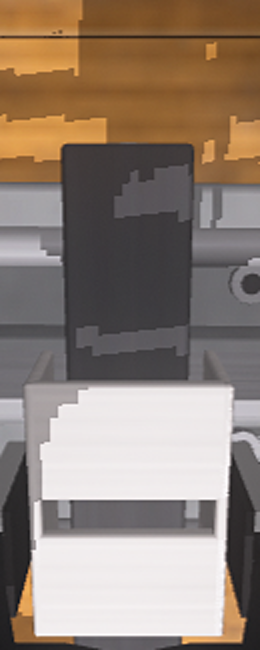

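```bash
python3 -m handwheel '[[0.02,0,0.4,0,0,0],[0,0,0.4,0,0,0],[0,0,0.32,0,0,0],[0,0,0,0,0,0]]'; python3 -m handwheel '[[0,0,0.04,0,0,0],[0,0,0,0,0,0]]'; python3 -m handwheel '[[0,0,0.04,0,0,0],[0,0,0,0,0,0]]'; python3 goto.py .588 -.088 .082 180
```

```text
clock: 26.58
position: [0.5876, -0.0879, 0.0857]
tool_rot: [3.141, -0.001, 3.141]
force: [-1.7, 0.4, -0.9]
grip_width: 0.0422
clock: 26.82
position: [0.5881, -0.0879, 0.0857]
tool_rot: [-3.142, 0.0, 3.141]
force: [-0.5, 1.0, -1.4]
grip_width: 0.0423
clock: 27.08
position: [0.588, -0.0879, 0.0846]
tool_rot: [-3.142, 0.0, 3.141]
force: [0.7, 0.6, -0.6]
grip_width: 0.0425
pos [ 0.588  -0.0879  0.0846] yaw [-1.8000e+02  1.0000e-02  1.7999e+02] world d [-0.     -0.0001 -0.0026] tool units [ 0.002 -0.003  0.103]
rz units -0.0
F [ 0.69  0.62 -0.55] M [-0.02   0.019 -0.056] g 0.0425 t 27.07
```

```bash
for i in 1 2 ; do python3 -m handwheel '[[0,0,0.03,0,0,0],[0,0,0,0,0,0]]'|sed -n '1,2p;4p'; done
```

```text
clock: 27.32
position: [0.588, -0.0879, 0.0838]
force: [0.1, 1.0, -1.2]
clock: 27.58
position: [0.588, -0.0879, 0.083]
force: [-0.3, -0.1, 0.3]
```

```bash
python3 -m handwheel '[[0,0,0.03,0,0,0],[0,0,0,0,0,0]]'|sed -n '1,2p;4p'; python3 -m handwheel '[[0,0,0.03,0,0,0],[0,0,0,0,0,0]]'|sed -n '1,2p;4p'
```

```text
clock: 27.82
position: [0.588, -0.0879, 0.0823]
force: [-0.2, 0.1, -0.8]
clock: 28.08
position: [0.5882, -0.0879, 0.0822]
force: [-4.1, 0.5, 12.4]
```

```bash
python3 -m handwheel '[[0,0,-0.025,0,0,0],[0,0,0,0,0,0]]'|sed -n '1,2p;4p'; python3 -m handwheel '[[0,0,0,0,0,0],[0,0,0,0,0,0],[0,0,0,0,0,0],[0,0,0,0,0,0]]' -0.4; python3 - <<'E'
from h import *
f=bot.grab_frame("wrist"); cv2.imwrite("pics/w16.png",f["pixels"])
p,R,s=tool(); print(p)
im=f["pixels"].astype(float).mean(2)
print(np.abs(np.diff(im[30:120,270:290].mean(1))).argmax()+30)
for r in (65,75,85,100,120): print(r,im[r-2:r+3,228:250].mean(0).astype(int).tolist(),im[r-2:r+3,312:332].mean(0).astype(int).tolist())
E
```

```text
clock: 28.32
position: [0.5881, -0.0879, 0.0822]
force: [-1.3, -0.3, 2.6]
clock: 28.82
position: [0.588, -0.0879, 0.0821]
tool_rot: [-3.142, -0.0, 3.141]
force: [-0.2, -0.3, -0.2]
grip_width: 0.0599
[ 0.58803388 -0.08791395  0.08216398]
37
65 [94, 94, 94, 95, 95, 95, 95, 95, 95, 95, 94, 95, 95, 94, 94, 94, 94, 94, 94, 93, 93, 93] [96, 97, 97, 96, 97, 97, 96, 96, 95, 95, 94, 94, 94, 94, 94, 94, 95, 94, 94, 93]
75 [97, 97, 98, 98, 98, 98, 99, 99, 100, 99, 100, 101, 101, 99, 99, 99, 99, 98, 98, 99, 99, 99] [96, 96, 97, 98, 98, 98, 97, 97, 97, 97, 97, 97, 97, 97, 98, 97, 97, 97, 97, 97]
85 [139, 138, 138, 138, 139, 110, 97, 99, 100, 100, 100, 100, 100, 101, 101, 100, 100, 101, 101, 100, 99, 98] [98, 100, 100, 101, 101, 101, 101, 102, 102, 102, 102, 102, 102, 102, 102, 101, 102, 100, 99, 96]
100 [151, 153, 153, 153, 153, 156, 118, 102, 93, 61, 50, 56, 60, 60, 61, 60, 61, 60, 60, 60, 60, 59] [60, 60, 60, 60, 60, 60, 58, 54, 76, 97, 101, 101, 101, 100, 100, 100, 99, 98, 95, 138]
120 [102, 102, 101, 101, 102, 102, 102, 102, 105, 68, 49, 54, 60, 62, 61, 62, 62, 61, 62, 61, 60, 60] [61, 61, 61, 61, 61, 60, 56, 49, 92, 102, 100, 99, 99, 98, 98, 97, 96, 96, 96, 96]
```

View pics/w16.png

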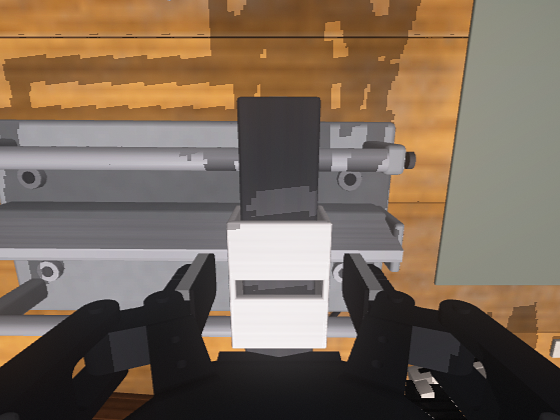

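```bash
python3 - <<'E'
from h import *
f=bot.grab_frame("wrist"); crop(f,"w16c.png",215,345,85,355,3)
for th in(0,.06,-.06):
    ex=.5875
    for tx in (.511,.560):
        v=np.array([tx-ex,0,.032]); c=np.array([ex+v[0]*np.cos(th)+v[2]*np.sin(th),-.088,.066-v[0]*np.sin(th)+v[2]*np.cos(th)])
        q=proj(f,[c-[0,.016,0],c+[0,.016,0]]); print(th,tx,q.round(1).tolist(),"w",(q[1]-q[0])[0].round(2))
for r in (284,288,292): print(r,unproj(f,[(279,r)],.102).round(4))
E
```

```text
0 0.511 [[234.9, 99.6], [320.1, 99.7]] w 85.26
0 0.56 [[239.1, 224.4], [316.1, 224.4]] w 77.02
0.06 0.511 [[233.4, 104.6], [321.5, 104.6]] w 88.09
0.06 0.56 [[238.8, 230.1], [316.4, 230.1]] w 77.62
-0.06 0.511 [[236.3, 95.8], [318.8, 95.8]] w 82.48
-0.06 0.56 [[239.4, 218.9], [315.8, 218.9]] w 76.35
284 [[ 0.5852 -0.0874  0.102 ]]
288 [[ 0.5871 -0.0874  0.102 ]]
292 [[ 0.589  -0.0874  0.102 ]]
```

View pics/w16c.png

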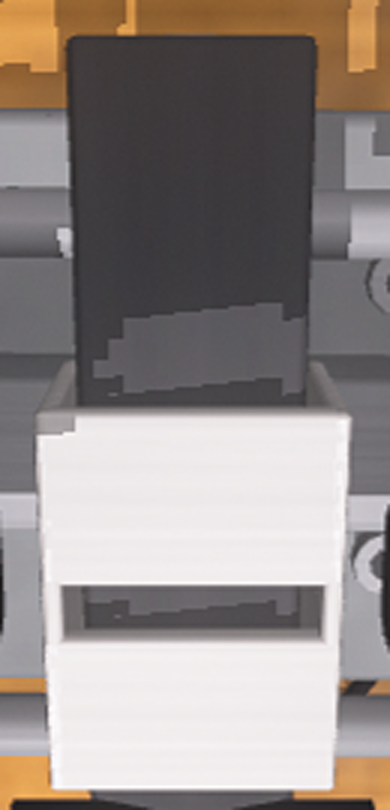

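```bash
python3 -m handwheel '[[0,0,0,0,0,0],[0,0,0,0,0,0],[0,0,-0.3,0,0,0],[0,0,-0.8,0,0,0],[0,0,-1,0,0,0],[0.5,0.4,-1,0,0,0],[0.5,1,-1,0,0,0],[0.5,1,-0.6,0,0,0]]' -1
python3 -m handwheel '[[0.5,1,0,0,0,0],[0.5,1,0,0,0,0],[0.5,1,0,0,0,0],[0.4,1,0,0,0,0],[0,1,0,0,0,0],[0,0.8,0,0,0,0],[0,0,0,0,0,0]]'
python3 - <<'E'
from h import *
f=bot.grab_frame("wrist"); cv2.imwrite(f"pics/w17.png",f["pixels"])
f=bot.grab_frame("scene"); crop(f,"s17.png",240,370,200,330,5)
f=bot.grab_frame("top"); crop(f,"t17.png",310,450,130,275,4)
E
python3 goto.py .511 .173 .008 185.3
```

```text
clock: 29.92
position: [0.5505, -0.0273, 0.2014]
tool_rot: [-3.142, 0.002, 3.141]
force: [0.3, -0.1, 0.3]
grip_width: 0.0851
clock: 30.8
position: [0.503, 0.1184, 0.2001]
tool_rot: [3.141, 0.0, -3.14]
force: [0.5, -0.3, -0.4]
grip_width: 0.0857
pos [0.5031 0.1163 0.1999] yaw [-1.7998e+02  1.0000e-02  1.7995e+02] world d [ 0.0079  0.0567 -0.1919] tool units [-0.311  2.272  7.675]
rz units -0.0149
F [ 0.22 -0.42 -0.32] M [ 0.012 -0.021 -0.015] g 0.0856 t 30.95
```

View pics/w17.png

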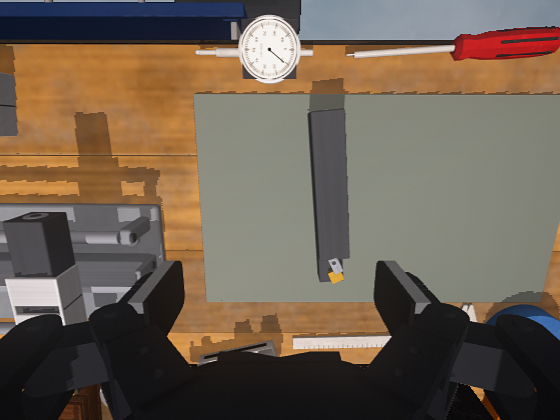

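View pics/s17.png

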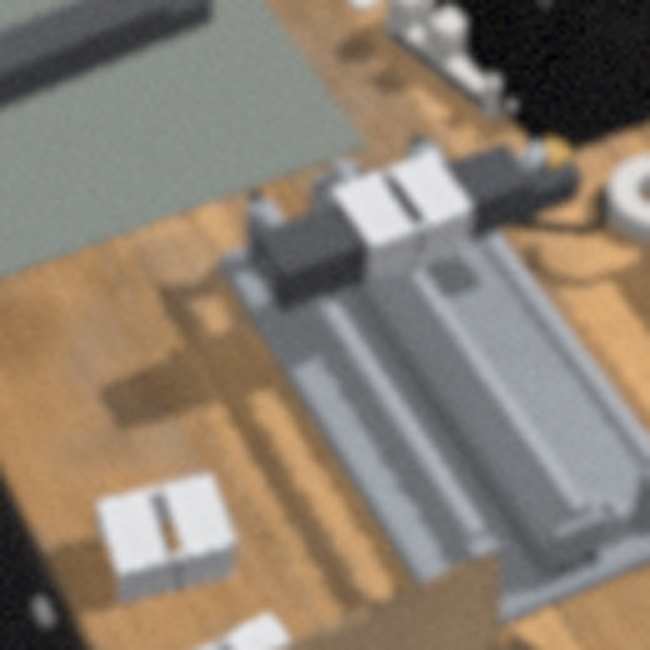

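View pics/t17.png

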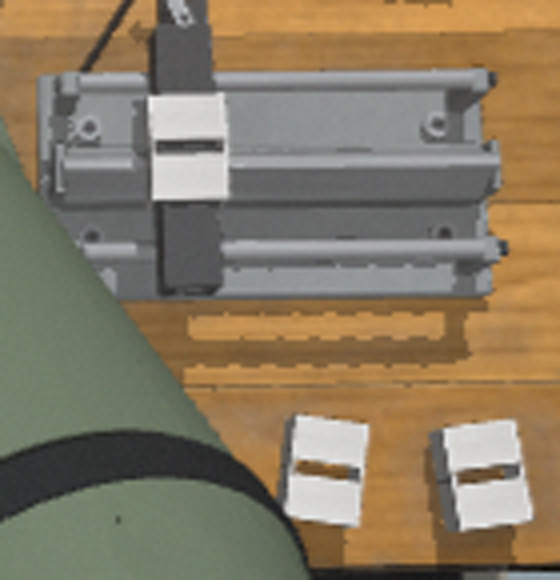

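```bash
python3 - <<'E'
from h import *
f=bot.grab_frame("top"); print("slot top",unproj(f,[((188+.5)/4-.5+310,(147+.5)/4-.5+130)],.102).round(4),"land",unproj(f,[((300+.5)/4-.5+310,(160+.5)/4-.5+130)],.066).round(4))
f=bot.grab_frame("wrist"); crop(f,"w18.png",295,365,95,290,4)
E
```

```text
slot top [[ 0.5889 -0.0889  0.102 ]] land [[ 0.5891 -0.1586  0.066 ]]
```

View pics/w18.png

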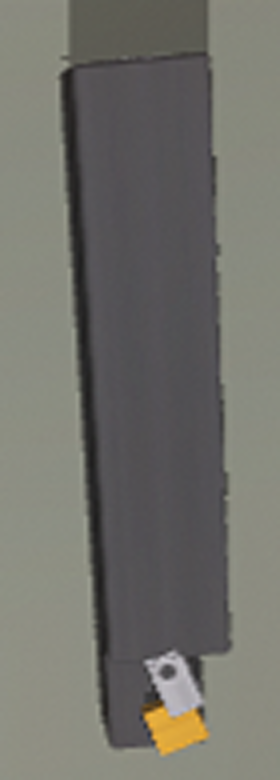

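```bash
python3 - <<'E'
from h import *
f=bot.grab_frame("wrist")
q=(np.array([(75,70),(207,57),(230,653),(107,658)])+.5)/4-.5+[295,95]
P=unproj(f,q,.035); print(P.round(4)); d=P[2]-P[1]; e=P[3]-P[0]
print(np.linalg.norm(d),np.degrees([np.arctan2(d[1],d[0]),np.arctan2(e[1],e[0])]),np.linalg.norm(P[1]-P[0]), "shank mid",P.mean(0))
E
python3 goto.py .511 .173 .008 185.3
```

```text
[[0.4231 0.1486 0.035 ]
 [0.4203 0.1789 0.035 ]
 [0.5678 0.1929 0.035 ]
 [0.5691 0.161  0.035 ]]
0.14810439711854795 [5.43262236 4.83139763] 0.030358859876640037 shank mid [0.49508032 0.1703295  0.035     ]
pos [0.5032 0.1163 0.1998] yaw [-179.99    0.    179.93] world d [ 0.0078  0.0567 -0.1918] tool units [-0.311  2.269  7.671]
rz units -0.0149
F [ 0.7  -0.72  0.81] M [-0.013 -0.038  0.014] g 0.0852 t 31.1
```

```bash
python3 -m handwheel '[[-0.14,0.75,0,0,0,0],[-0.14,0.75,0.4,0,0,0],[0,0.72,1,0,0,-0.0144],[0,0,1,0,0,0],[0,0,1,0,0,0],[0,0,0.5,0,0,0],[0,0,0,0,0,0],[0,0,0,0,0,0]]'; python3 goto.py .510 .1717 .009 -174.9
```

```text
clock: 32.1
position: [0.5105, 0.173, 0.1028]
tool_rot: [3.141, 0.001, -3.051]
force: [1.3, -0.6, 0.0]
grip_width: 0.0855
pos [0.5105 0.173  0.1028] yaw [ 1.7998e+02  5.0000e-02 -1.7482e+02] world d [-0.0005 -0.0013 -0.0938] tool units [ 0.026 -0.051  3.753]
rz units 0.0002
F [ 1.3  -0.61  0.02] M [-0.023 -0.021  0.059] g 0.0855 t 32.1
```

```bash
python3 -m handwheel '[[0.02,-0.05,1,0,0,0],[0,0,1,0,0,0],[0,0,1,0,0,0],[0,0,0.75,0,0,0],[0,0,0,0,0,0]]'; python3 -m handwheel '[[0,0,0,0,0,0],[0,0,0,0,0,0],[0,0,0,0,0,0],[0,0,0,0,0,0],[0,0,0,0,0,0],[0,0,0,0,0,0]]' 1 60; python3 -m handwheel '[[0,0,-0.4,0,0,0],[0,0,-0.8,0,0,0],[0,0,-1,0,0,0],[0,0,-1,0,0,0],[0,0,-1,0,0,0],[0,0,0,0,0,0],[0,0,0,0,0,0]]'; python3 mom.py 16
```

```text
clock: 32.72
position: [0.5094, 0.1713, 0.0079]
tool_rot: [-3.141, -0.001, -3.051]
force: [-0.4, -0.2, 0.5]
grip_width: 0.0853
clock: 33.48
position: [0.51, 0.1714, 0.0092]
tool_rot: [3.142, 0.001, -3.051]
force: [-2.0, -2.0, 11.1]
grip_width: 0.0309
clock: 34.35
position: [0.5092, 0.171, 0.1127]
tool_rot: [-3.141, -0.001, -3.051]
force: [-0.5, -1.3, -7.2]
grip_width: 0.0306
toolF [-0.014 -0.012  6.981] +- [0.125 0.11  0.108]
toolM [-0.0004  0.1639  0.0116] +- [0.0064 0.007  0.0082]
g 0.030898163893175602 t 35.15 p [0.5095 0.1712 0.113 ]
```

```bash
python3 -m handwheel '[[0,0,-0.6,0,0,0.0144],[0,-0.4,-1,0,0,0],[0,-0.8,-0.8,0,0,0],[0,-1,0,0,0,0],[0,-1,0,0,0,0],[0,-1,0,0,0,0],[0,-1,0,0,0,0],[-0.2,-1,0,0,0,0]]' 1 110; python3 -m handwheel '[[-0.2,-1,0,0,0,0],[-0.4,-1,0,0,0,0],[-0.4,-1,0,0,0,0],[-0.4,-1,0,0,0,0],[-0.4,-1,0,0,0,0],[-0.2,-1,0,0,0,0],[0,-1,0,0,0,0],[0,-1,0,0,0,0]]'; python3 goto.py .5636 -.208 .105 180
```

```text
clock: 36.15
position: [0.5144, 0.0155, 0.1735]
tool_rot: [-3.142, -0.0, 3.142]
force: [-0.6, 0.2, -6.5]
grip_width: 0.0299
clock: 37.15
position: [0.5645, -0.1845, 0.1733]
tool_rot: [3.142, -0.0, 3.141]
force: [0.4, 0.2, -6.4]
grip_width: 0.0299
pos [ 0.5645 -0.1845  0.1733] yaw [ 1.8000e+02 -2.0000e-02  1.7999e+02] world d [-0.0009 -0.0235 -0.0683] tool units [ 0.034 -0.942  2.731]
rz units -0.0
F [ 0.37  0.21 -6.44] M [-0.024  0.1    0.021] g 0.0299 t 37.15
```

```bash
python3 -m handwheel '[[0.03,-0.9,0.6,0,0,0],[0,-0.04,1,0,0,0],[0,0,1,0,0,0],[0,0,0.1,0,0,0],[0,0,0,0,0,0],[0,0,0,0,0,0]]'; python3 mom.py 20; python3 - <<'E'
from h import *
f=bot.grab_frame("wrist"); cv2.imwrite("pics/w20.png",f["pixels"])
im=f["pixels"].mean(2)
for u in (200,360,420): print(u,im[170:250,u].astype(int).tolist())
for r in (170,190,210,230,250): print(r, unproj(f,[(200,r),(420,r)],.066).round(4).tolist())
E
```

```text
clock: 37.9
position: [0.5644, -0.2073, 0.1068]
tool_rot: [-3.141, 0.001, 3.141]
force: [-0.2, -0.5, -6.5]
grip_width: 0.0303
toolF [ 0.067 -0.094  6.857] +- [0.092 0.132 0.124]
toolM [-0.0067  0.1646 -0.0093] +- [0.0057 0.0061 0.0046]
g 0.030030049785103232 t 38.9 p [ 0.564  -0.2072  0.1061]
200 [128, 100, 103, 102, 103, 103, 103, 101, 96, 94, 90, 90, 89, 86, 129, 137, 141, 149, 157, 170, 180, 193, 200, 210, 213, 214, 221, 228, 227, 223, 211, 202, 192, 152, 134, 135, 135, 134, 136, 137, 135, 133, 135, 134, 133, 134, 134, 132, 133, 132, 131, 131, 132, 131, 133, 93, 89, 92, 94, 95, 95, 97, 97, 98, 107, 119, 131, 130, 130, 128, 129, 131, 134, 131, 133, 136, 137, 137, 136, 132]
360 [194, 192, 190, 192, 191, 191, 192, 194, 195, 197, 203, 133, 134, 136, 136, 125, 136, 142, 148, 157, 171, 185, 197, 205, 210, 212, 212, 216, 220, 220, 216, 209, 202, 191, 143, 129, 129, 130, 130, 130, 131, 131, 130, 131, 131, 129, 129, 128, 128, 128, 127, 127, 128, 128, 129, 132, 89, 92, 92, 95, 95, 97, 98, 99, 99, 109, 121, 133, 132, 130, 130, 129, 130, 130, 131, 129, 130, 130, 129, 128]
420 [198, 198, 149, 149, 149, 148, 148, 148, 149, 151, 128, 130, 131, 131, 132, 118, 132, 138, 145, 152, 166, 182, 194, 204, 205, 208, 210, 213, 214, 216, 215, 208, 204, 194, 166, 126, 128, 130, 127, 128, 129, 129, 128, 129, 128, 129, 128, 127, 129, 128, 128, 129, 128, 129, 129, 131, 111, 93, 94, 97, 98, 98, 99, 99, 97, 105, 117, 130, 133, 133, 133, 133, 133, 132, 133, 133, 131, 135, 134, 132]
170 [[0.5206, -0.2518, 0.066], [0.5206, -0.126, 0.066]]
190 [[0.5322, -0.2526, 0.066], [0.5322, -0.1246, 0.066]]
210 [[0.5443, -0.2534, 0.066], [0.5442, -0.1232, 0.066]]
230 [[0.5567, -0.2542, 0.066], [0.5567, -0.1218, 0.066]]
250 [[0.5696, -0.255, 0.066], [0.5696, -0.1203, 0.066]]
```

View pics/w20.png

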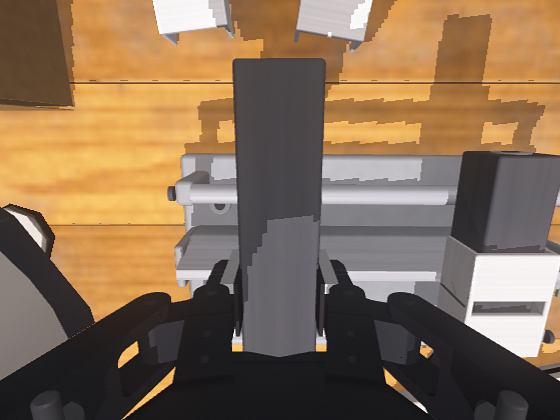

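```bash
python3 - <<'E'
from h import *
f=bot.grab_frame("wrist"); im=f["pixels"].mean(2)
for u in (195,205,345,400,430): print(u,im[258:292,u].astype(int).tolist())
for r in (264,268,272,276,280): print(r, unproj(f,[(200,r),(420,r)],.066).round(4).tolist())
E
python3 goto.py .5633 -.208 .0735 180
```

```text
195 [130, 130, 130, 131, 134, 133, 129, 129, 131, 135, 130, 124, 202, 223, 226, 226, 226, 226, 227, 223, 203, 205, 195, 195, 195, 195, 196, 195, 196, 198, 205, 145, 59, 31]
205 [130, 130, 131, 131, 135, 133, 130, 128, 132, 134, 132, 123, 204, 224, 227, 227, 227, 227, 228, 225, 206, 213, 123, 127, 133, 112, 81, 36, 37, 38, 38, 37, 36, 39]
345 [132, 131, 129, 127, 127, 130, 132, 136, 121, 119, 70, 53, 37, 34, 36, 39, 48, 38, 39, 38, 38, 39, 39, 39, 38, 37, 37, 38, 38, 37, 38, 37, 37, 40]
400 [134, 135, 134, 133, 130, 130, 131, 133, 132, 131, 132, 133, 131, 180, 226, 216, 215, 215, 215, 216, 216, 208, 210, 188, 183, 183, 184, 185, 186, 186, 187, 187, 189, 199]
430 [134, 134, 133, 134, 132, 132, 131, 134, 133, 134, 129, 131, 130, 153, 228, 221, 216, 216, 217, 217, 218, 211, 213, 144, 121, 124, 125, 124, 124, 123, 123, 124, 124, 124]
264 [[0.5789, -0.2556, 0.066], [0.5789, -0.1192, 0.066]]
268 [[0.5816, -0.2557, 0.066], [0.5816, -0.1189, 0.066]]
272 [[0.5843, -0.2559, 0.066], [0.5843, -0.1186, 0.066]]
276 [[0.587, -0.2561, 0.066], [0.587, -0.1182, 0.066]]
280 [[0.5898, -0.2563, 0.066], [0.5898, -0.1179, 0.066]]
pos [ 0.5639 -0.2072  0.1059] yaw [-180.      0.    179.99] world d [-0.0006 -0.0008 -0.0324] tool units [ 0.024 -0.032  1.297]
rz units -0.0
F [-0.12 -0.52 -5.76] M [ 0.046  0.189 -0.047] g 0.0301 t 39.0
```

```bash
python3 -m handwheel '[[0.04,-0.03,0.5,0,0,0.001],[0,0,0.5,0,0,0],[0,0,0.2,0,0,0],[0,0,0,0,0,0],[0,0,0,0,0,0]]'; python3 goto.py .5629 -.208 .0725 180; python3 -m handwheel '[[0,0,0.03,0,0,0],[0,0,0,0,0,0]]'|sed -n '1,2p;4p'; python3 -m handwheel '[[0,0,0.03,0,0,0],[0,0,0,0,0,0]]'|sed -n '1,2p;4p'
```

```text
clock: 39.62
position: [0.5631, -0.208, 0.0762]
tool_rot: [-3.141, 0.0, 3.135]
force: [-0.2, 0.2, -6.5]
grip_width: 0.03
pos [ 0.5631 -0.208   0.0762] yaw [-1.7999e+02  2.0000e-02  1.7963e+02] world d [-0.0002  0.     -0.0037] tool units [0.008 0.    0.146]
rz units -0.001
F [-0.23  0.24 -6.54] M [ 0.028  0.132 -0.   ] g 0.03 t 39.62
clock: 39.88
position: [0.563, -0.208, 0.0754]
force: [-0.1, 0.0, -6.9]
clock: 40.12
position: [0.5629, -0.208, 0.0744]
force: [-0.4, -0.5, -7.5]
```

```bash
python3 -m handwheel '[[0,0,0.03,0,0,0],[0,0,0,0,0,0]]'|sed -n '1,2p;4p'; python3 -m handwheel '[[0,0,0.03,0,0,0],[0,0,0,0,0,0]]'|sed -n '1,2p;4p'; python3 -m handwheel '[[0,0,0.02,0,0,0],[0,0,0,0,0,0]]'|sed -n '1,2p;4p'
```

```text
clock: 40.38
position: [0.5628, -0.2079, 0.0736]
force: [-1.0, 0.5, -6.3]
clock: 40.62
position: [0.5628, -0.2079, 0.0729]
force: [0.3, 0.0, -7.1]
clock: 40.88
position: [0.5629, -0.208, 0.0725]
force: [-1.7, 0.3, -5.2]
```

```bash
python3 -m handwheel '[[0,0,0.02,0,0,0],[0,0,0,0,0,0]]'|sed -n '1,2p;4p'; python3 -m handwheel '[[0,0,0,0,0,0],[0,0,0,0,0,0],[0,0,0,0,0,0],[0,0,0,0,0,0]]' -0.1; python3 - <<'E'
from h import *
for i in range(3):
    f=bot.grab_frame("wrist"); im=f["pixels"].mean(2)
    def ed(r,a,b):
        g=cv2.GaussianBlur(np.abs(np.diff(im[r-2:r+3].mean(0)))[None],(3,1),0)[0][a:b]; return a+int(g.argmax())
    print([(r,ed(r,215,255),ed(r,305,340)) for r in (70,80,90,110,140)])
cv2.imwrite("pics/w21.png",f["pixels"]); f=bot.grab_frame("scene"); cv2.imwrite("pics/s21.png",f["pixels"])
E
```

```text
clock: 41.12
position: [0.5629, -0.208, 0.0724]
force: [-5.3, 1.8, 5.1]
clock: 41.62
position: [0.5629, -0.208, 0.0719]
tool_rot: [-3.142, 0.0, 3.135]
force: [0.7, 0.2, 0.5]
grip_width: 0.0469
[(70, 232, 324), (80, 233, 323), (90, 233, 323), (110, 233, 323), (140, 235, 322)]
[(70, 232, 324), (80, 232, 324), (90, 233, 323), (110, 233, 323), (140, 234, 322)]
[(70, 216, 324), (80, 232, 324), (90, 232, 324), (110, 233, 323), (140, 234, 322)]
```

View pics/w21.png

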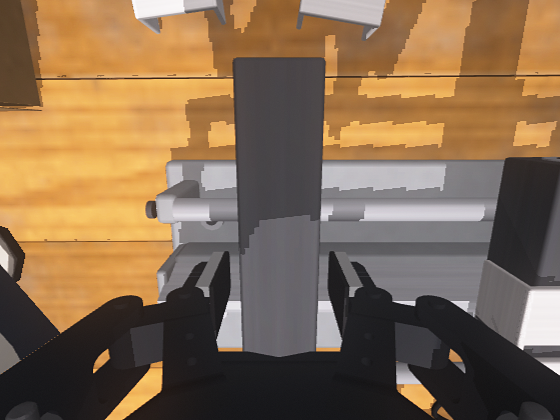

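```bash
python3 - <<'E'
import cv2,numpy as np
def sub(v,lo,hi):
    # subpixel threshold crossing to holder (dark)
    pass
for n in("w20","w21"):
    im=cv2.imread(f"pics/{n}.png").astype(float).mean(2)
    print(n,"tailrow",im[50:66,270:290].mean(1).astype(int).tolist())
    for r in (80,150): print(r,im[r-3:r+4,228:240].mean(0).astype(int).tolist(),im[r-3:r+4,318:330].mean(0).astype(int).tolist())
E
```

```text
w20 tailrow [102, 100, 101, 102, 103, 104, 105, 109, 65, 69, 70, 72, 73, 73, 73, 72]
80 [151, 151, 151, 153, 121, 70, 60, 68, 74, 75, 75, 75] [75, 75, 75, 75, 73, 70, 64, 81, 90, 92, 92, 93]
150 [120, 121, 121, 121, 121, 122, 125, 82, 59, 65, 73, 76] [76, 75, 72, 68, 72, 123, 133, 131, 131, 131, 131, 130]
w21 tailrow [104, 104, 103, 103, 102, 103, 104, 72, 66, 69, 70, 71, 71, 71, 71, 71]
80 [148, 148, 147, 149, 148, 88, 54, 63, 71, 73, 73, 72] [73, 73, 73, 73, 70, 66, 62, 134, 144, 141, 141, 141]
150 [114, 114, 114, 114, 115, 115, 118, 84, 61, 63, 71, 74] [75, 74, 70, 67, 76, 117, 126, 125, 125, 125, 124, 124]
```

```bash
python3 -m handwheel '[[0,0,0,0,0,0],[0,0,0,0,0,0],[0,0,0,0,0,0],[0,0,0,0,0,0]]' -0.3;  python3 - <<'E'
from h import *
f=bot.grab_frame("wrist"); cv2.imwrite("pics/w22.png",f["pixels"]); im=f["pixels"].astype(float).mean(2)
print("tailrow",im[50:66,270:290].mean(1).astype(int).tolist())
for r in (80,150): print(r,im[r-3:r+4,228:240].mean(0).astype(int).tolist(),im[r-3:r+4,318:330].mean(0).astype(int).tolist())
E
```

```text
clock: 42.32
position: [0.5629, -0.2079, 0.0719]
tool_rot: [-3.142, -0.0, 3.135]
force: [0.6, 0.4, -0.2]
grip_width: 0.0555
tailrow [101, 101, 101, 100, 100, 100, 101, 66, 66, 68, 70, 70, 70, 70, 70, 70]
80 [141, 140, 140, 140, 142, 111, 83, 61, 57, 65, 71, 72] [73, 73, 70, 66, 59, 87, 134, 141, 140, 139, 139, 139]
150 [111, 111, 111, 112, 111, 112, 112, 114, 94, 65, 60, 68] [72, 68, 63, 92, 118, 123, 122, 122, 122, 122, 121, 121]
```

```bash
python3 - <<'E'
from h import *
for i in range(6):
    f=bot.grab_frame("wrist"); im=f["pixels"].astype(float).mean(2)
    for r in (80,150): 
        a=im[r-3:r+4].mean(0); 
        L=np.interp(-100,-a[228:237],np.arange(228,237)) ; R=np.interp(100,a[321:328],np.arange(321,328)); print(r,L.round(2),R.round(2),(R-L).round(2),end=" | ")
    print(np.argmin(np.diff(im[45:70,270:290].mean(1)))+45)
cv2.imwrite("pics/w23.png",f["pixels"]); f=bot.grab_frame("scene"); cv2.imwrite("pics/s23.png",f["pixels"]); crop(f,"s23c.png",240,370,200,330,5)
print(bot.observe()["clock"])
E
```

```text
80 233.53 323.24 89.71 | 150 235.91 321.0 85.09 | 55
80 233.69 323.24 89.54 | 150 236.0 321.0 85.0 | 55
80 233.48 323.24 89.76 | 150 235.93 321.0 85.07 | 55
80 233.47 323.25 89.78 | 150 235.93 321.04 85.11 | 55
80 233.54 323.25 89.71 | 150 235.93 321.0 85.07 | 55
80 233.62 323.25 89.63 | 150 236.0 321.0 85.0 | 55
42.725
```

View pics/s23c.png

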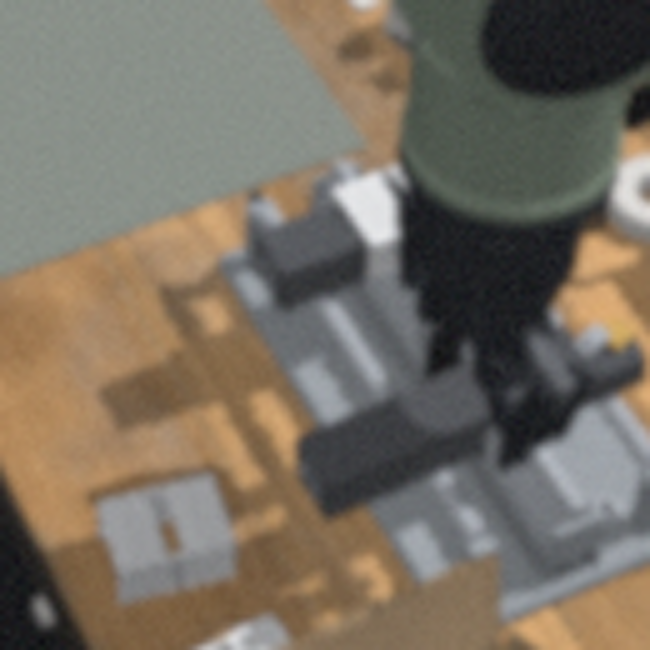

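View pics/w23.png

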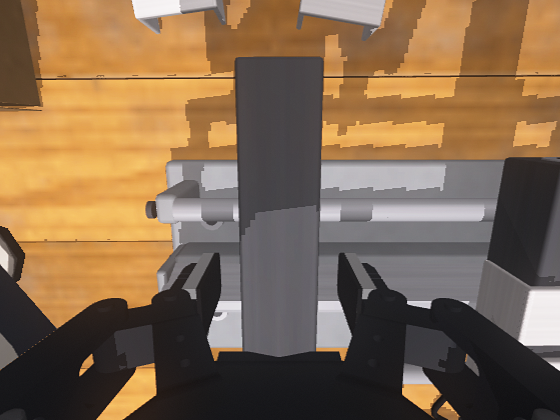

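```bash
python3 - <<'E'
from h import *
f=bot.grab_frame("wrist"); print(bot.observe()["position"])
for th in(0,-.03,-.06,.06):
    ex=.5868-(.003 if th<0 else -.003 if th>0 else 0); o=[]
    for tx in np.linspace(.470,.53,13):
        v=np.array([tx-ex,0,.032]); c=np.array([ex+v[0]*np.cos(th)+v[2]*np.sin(th),-.208,.066-v[0]*np.sin(th)+v[2]*np.cos(th)])
        q=proj(f,[c-[0,.016,0],c+[0,.016,0]]); o.append((q[0,1],(q[1]-q[0])[0]))
    o=np.array(o); print(th,"row57 x",np.interp(57,o[:,0],np.linspace(.470,.53,13)).round(4),"w80,w150",np.interp([80,150],o[:,0],o[:,1]).round(2))
E
for n in w10; do python3 - <<'E'
import cv2,numpy as np
im=cv2.imread("pics/w10.png").astype(float).mean(2)
for r in (80,150):
    a=im[r-3:r+4].mean(0); print(a[226:240].astype(int),a[316:330].astype(int))
E
done
```

```text
[ 0.5628813  -0.20793766  0.07194025]
0 row57 x 0.4731 w80,w150 [94.19 89.16]
-0.03 row57 x 0.4733 w80,w150 [91.74 87.37]
-0.06 row57 x 0.4735 w80,w150 [89.41 85.67]
0.06 row57 x 0.4723 w80,w150 [99.86 93.39]
[167 169 169 170 169 170 175 112  59  61  69  73  73  73] [ 73  73  73  74  73  73  70  66  57 159 174 171 171 170]
[131 130 130 130 130 129 129 129 131 108  67  58  67  72] [ 74  74  74  72  69  64  87 122 128 127 127 127 128 127]
```

```bash
python3 -m handwheel '[[0,0,0,0,0,0],[0,0,0,0,0,0],[0,0,0,0,0,0],[0,0,-0.12,0,0,0],[-0.07,0,0,0,0,0],[-0.07,0,0,0,0,0],[0,0,0,0,0,0],[0,0,0,0,0,0]]' 1 60; python3 goto.py .5664 -.208 .072 180
```

```text
clock: 43.78
position: [0.5662, -0.2079, 0.0748]
tool_rot: [3.142, -0.0, 3.135]
force: [0.0, 0.6, -7.4]
grip_width: 0.031
pos [ 0.5662 -0.2079  0.0748] yaw [ 1.8000e+02 -2.0000e-02  1.7963e+02] world d [ 0.0002 -0.0001 -0.0028] tool units [-0.007 -0.003  0.111]
rz units -0.001
F [ 0.02  0.56 -7.38] M [-0.037  0.156  0.026] g 0.031 t 43.77
```

```bash
python3 mom.py 12; python3 -m handwheel '[[0,0,0.08,0,0,0],[0,0,0,0,0,0]]'|sed -n '1,2p;4p'; python3 -m handwheel '[[0,0,0.03,0,0,0],[0,0,0,0,0,0]]'|sed -n '1,2p;4p'
```

```text
toolF [-0.014  0.131  7.211] +- [0.123 0.155 0.151]
toolM [0.0011 0.1696 0.0049] +- [0.0077 0.0059 0.0095]
g 0.030783979058930593 t 44.375 p [ 0.5663 -0.208   0.0749]
clock: 44.62
position: [0.5662, -0.2079, 0.0727]
force: [0.8, 0.0, -7.1]
clock: 44.88
position: [0.5664, -0.208, 0.0724]
force: [-3.2, 1.0, -0.9]
```

```bash
python3 -m handwheel '[[0,0,0,0,0,0],[0,0,0,0,0,0],[0,0,0,0,0,0],[0,0,0,0,0,0],[0,0,0,0,0,0],[0,0,0,0,0,0],[0,0,0,0,0,0],[0,0,0,0,0,0]]' -0.3; cat > tw.py <<'E'
from h import *
import sys
f=bot.grab_frame("wrist"); im=f["pixels"].astype(float).mean(2); print(bot.observe()["clock"],bot.observe()["position"])
for r in (80,100,150):
    a=im[r-3:r+4].mean(0)
    L=228+np.argmin(np.diff(a[228:240])); R=318+np.argmax(np.diff(a[318:330]))
    def sp(i):  # centroid of gradient
        g=np.abs(np.diff(a[i-2:i+4])); return (g*(np.arange(i-2,i+3)+.5)).sum()/g.sum()
    print(r,round(sp(L),2),round(sp(R),2),round(sp(R)-sp(L),2))
cv2.imwrite("pics/"+sys.argv[1],f["pixels"])
E
python3 tw.py w24.png; sleep 0; python3 - <<'E'
import cv2,numpy as np
for n in("w9","w10","w20","w21","w23","w24"):
    im=cv2.imread(f"pics/{n}.png").astype(float).mean(2); o=[]
    for r in (80,100,150):
        a=im[r-3:r+4].mean(0)
        L=228+np.argmin(np.diff(a[228:240])); R=318+np.argmax(np.diff(a[318:330]))
        sp=lambda i:(np.abs(np.diff(a[i-2:i+4]))*(np.arange(i-2,i+3)+.5)).sum()/np.abs(np.diff(a[i-2:i+4])).sum()
        o.append(round(sp(R)-sp(L),2))
    print(n,o,np.argmin(np.diff(im[45:70,270:290].mean(1)))+45)
E
```

```text
clock: 45.88
position: [0.5664, -0.208, 0.0722]
tool_rot: [-3.142, 0.0, 3.135]
force: [0.0, 0.2, 0.1]
grip_width: 0.0554
45.925 [ 0.56634769 -0.20799452  0.07218195]
80 229.93 327.51 97.57
100 230.71 326.5 95.8
150 232.92 324.48 91.56
w9 [np.float64(90.52), np.float64(89.18), np.float64(86.23)] 53
w10 [np.float64(91.6), np.float64(89.69), np.float64(86.67)] 52
w20 [np.float64(92.08), np.float64(91.59), np.float64(87.65)] 57
w21 [np.float64(91.55), np.float64(90.4), np.float64(87.56)] 56
w23 [np.float64(89.77), np.float64(87.31), np.float64(83.9)] 55
w24 [np.float64(97.57), np.float64(95.8), np.float64(91.56)] 59
```

```bash
python3 -m handwheel '[[0,0,0,0,0,0],[0,0,0,0,0,0],[0,0,0,0,0,0]]' -0.4 | tail -1; python3 tw.py w25.png; python3 - <<'E'
from h import *
f=bot.grab_frame("scene"); crop(f,"s25c.png",240,370,200,330,5)
E
```

```text
grip_width: 0.0599
46.35 [ 0.56637473 -0.20795558  0.072179  ]
80 229.92 327.48 97.57
100 230.71 326.53 95.82
150 232.89 324.42 91.53
```

View pics/w25.png

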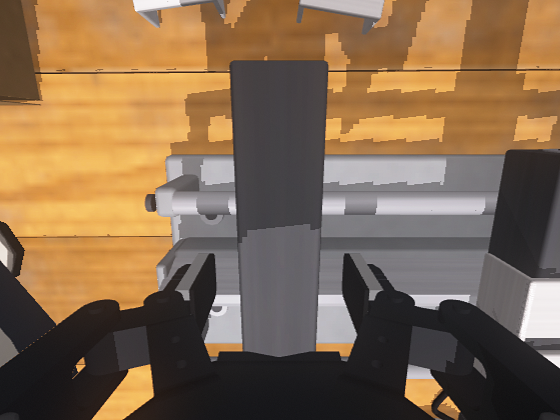

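View pics/s25c.png

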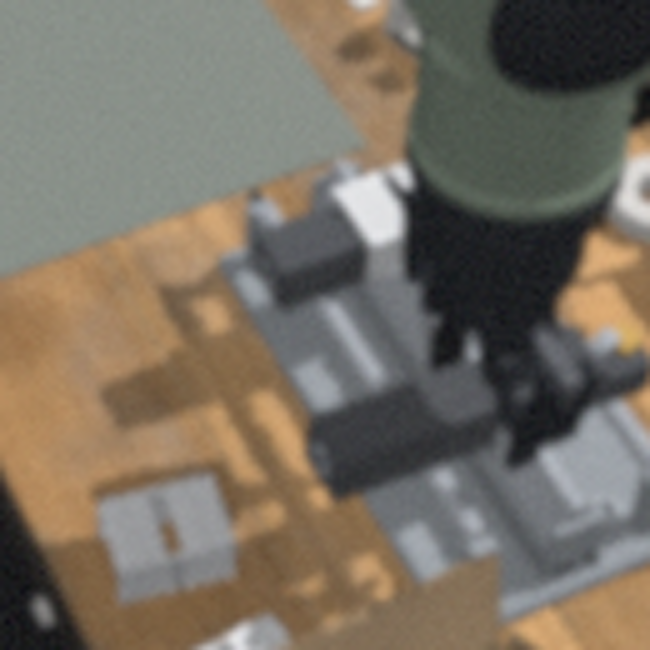

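```bash
python3 - <<'E'
from h import *
f=bot.grab_frame("wrist"); p=bot.observe()["position"]; print(p); im=f["pixels"].astype(float).mean(2)
print(im[52:66,270:290].mean(1).astype(int))
for th in(0,-.03,-.06,.06):
    for row,dp in ((56.0,.5629-p[0]),(60.0,0)):
        ex=.5875+(-.003 if th<0 else .003 if th>0 else 0); o=[]
        xs=np.linspace(.465,.50,36)
        for tx in xs:
            v=np.array([tx-ex,0,.032]); c=np.array([ex+v[0]*np.cos(th)+v[2]*np.sin(th),-.208,.066-v[0]*np.sin(th)+v[2]*np.cos(th)])
            q=proj(f,[c-[dp,0,0]]); o.append(q[0,1])
        print(th,row,"tail x",np.interp(row,o,xs).round(4))
E
```

```text
[ 0.56638088 -0.20796985  0.072187  ]
[97 95 94 93 91 91 92 95 70 66 66 67 67 67]
0 56.0 tail x 0.4728
0 60.0 tail x 0.4775
-0.03 56.0 tail x 0.4731
-0.03 60.0 tail x 0.4779
-0.06 56.0 tail x 0.4732
-0.06 60.0 tail x 0.4781
0.06 56.0 tail x 0.4721
0.06 60.0 tail x 0.4767
```

```bash
python3 -m handwheel '[[0,0,0,0,0,0],[0,0,0,0,0,0],[0,0,0,0,0,0],[0,0,-0.16,0,0,0],[0,0,0,0,-0.0095,0],[0,0,0,0,0,0],[0,0,0,0,0,0]]' 1 60; python3 tw.py w26.png; python3 goto.py .5648 -.208 .072 180; python3 - <<'E'
import cv2
im=cv2.imread("pics/w26.png").astype(float).mean(2); print(im[46:70,270:290].mean(1).astype(int))
E
```

```text
clock: 47.32
position: [0.5664, -0.2079, 0.0761]
tool_rot: [3.141, 0.058, 3.135]
force: [-0.2, -0.1, -6.3]
grip_width: 0.0313
47.375 [ 0.5665399  -0.20786953  0.07609391]
80 229.94 327.51 97.57
100 230.9 326.54 95.64
150 232.88 324.49 91.61
pos [ 0.5665 -0.2079  0.0761] yaw [179.99   3.36 179.64] world d [-0.0017 -0.0001 -0.0041] tool units [ 0.079 -0.006  0.159]
rz units -0.001
F [-0.94  0.63 -6.53] M [-0.006  0.278 -0.017] g 0.0307 t 47.38
[ 96  95  93  94  94  96  97  97  98  99 100 103 105 109  95  66  69  69
  70  70  70  70  70  70]
```

```bash
cat > pitch.py <<'E'
from h import *
# pitch of held/placed holder from its two top long edges in the wrist view (vanishing direction), cam rotation known
def pitch(f,rows=(75,85,95,110,125,140,155,170),lr=((226,242),(314,331)),show=False):
    im=f["pixels"].astype(float).mean(2); F=foc(f); n=[]
    for (a0,b0),sg in zip(lr,(1,-1)):
        pts=[]
        for r in rows:
            a=im[r-2:r+3].mean(0); d=np.diff(a[a0:b0])*sg; i=a0+int(np.argmin(d)); g=np.abs(np.diff(a[i-2:i+4])); pts.append(((g*(np.arange(i-2,i+3)+.5)).sum()/g.sum(),r))
        pts=np.array(pts); k=np.polyfit(pts[:,1],pts[:,0],1); res=pts[:,0]-np.polyval(k,pts[:,1]); ok=np.abs(res-np.median(res))<.6; k=np.polyfit(pts[ok,1],pts[ok,0],1)
        u=lambda r:np.array([(np.polyval(k,r)-f["cx"])/F,(r-f["cy"])/F,1]); n.append(np.cross(u(80),u(160))); 
        if show: print(k.round(4),res.round(2))
    d=f["R"].T@np.cross(n[0],n[1]); d/=np.linalg.norm(d); d*=np.sign(d[0]); return d
if __name__=="__main__":
    f=bot.grab_frame("wrist"); d=pitch(f,show=True); print("head-down pitch rad",-np.arcsin(d[2]).round(4),"yaw deg",np.degrees(np.arctan2(d[1],d[0])).round(2),bot.observe()["clock"])
E
python3 pitch.py
```

```text
[4.490000e-02 2.263419e+02] [ 0.17 -0.24  0.06 -0.07 -0.02  0.18  0.03 -0.1 ]
[-4.430000e-02  3.310005e+02] [-0.29  0.24 -0.24  0.1   0.69 -0.34 -0.09 -0.07]
head-down pitch rad -0.0026 yaw deg -0.32 47.425
```

```bash
python3 - <<'E'
from h import *
f=bot.grab_frame("wrist"); print(unproj(f,[(278,60.2),(278,61)],.1033)); print(bot.observe()["position"])
E
python3 mom.py 10
```

```text
[[ 0.47724025 -0.20717241  0.1033    ]
 [ 0.47747066 -0.20717393  0.1033    ]]
[ 0.56657182 -0.20784257  0.07605641]
toolF [0.288 0.034 7.012] +- [0.13  0.124 0.158]
toolM [-0.0067  0.3188  0.0023] +- [0.0138 0.0094 0.0122]
g 0.03091090608772517 t 47.975 p [ 0.5664 -0.2079  0.0761]
```

```bash
python3 -m handwheel '[[0.104,0,0.14,0,0,0],[0,0,0,0,0,0],[0,0,0,0,0,0]]'|sed -n '1,2p;4p'; python3 pitch.py|tail -1; python3 -m handwheel '[[0,0,0.03,0,0,0],[0,0,0,0,0,0]]'|sed -n '1,2p;4p'; python3 -m handwheel '[[0,0,0.02,0,0,0],[0,0,0,0,0,0]]'|sed -n '1,2p;4p'
```

```text
clock: 48.35
position: [0.564, -0.208, 0.0725]
force: [-0.8, 0.8, -7.6]
head-down pitch rad -0.0032 yaw deg -0.29 48.4
clock: 48.65
position: [0.564, -0.208, 0.0718]
force: [0.6, -0.4, -6.1]
clock: 48.9
position: [0.564, -0.208, 0.0713]
force: [0.3, -0.5, -6.2]
```

```bash
python3 -m handwheel '[[0,0,0.02,0,0,0],[0,0,0,0,0,0]]'|sed -n '1,2p;4p';python3 -m handwheel '[[0,0,0.02,0,0,0],[0,0,0,0,0,0]]'|sed -n '1,2p;4p'; python3 - <<'E'
from h import *
f=bot.grab_frame("wrist"); im=f["pixels"].astype(float).mean(2); print(im[54:66,270:290].mean(1).astype(int)); print(unproj(f,[(278,59),(278,60)],.098))
E
```

```text
clock: 49.15
position: [0.5641, -0.2079, 0.071]
force: [-3.6, -0.1, 1.4]
clock: 49.4
position: [0.564, -0.208, 0.071]
force: [-7.9, 2.7, 11.6]
[ 96  97  98  99 100 103  75  68  69  70  70  71]
[[ 0.47432244 -0.20728047  0.098     ]
 [ 0.47461005 -0.20728245  0.098     ]]
```

```bash
python3 -m handwheel '[[0,0,-0.024,0,0,0],[0,0,0,0,0,0]]'|sed -n '1,2p;4p'; python3 -m handwheel '[[0,0,0,0,0,0],[0,0,0,0,0,0],[0,0,0,0,0,0]]' 1 20|sed -n '1,2p;4p'; python3 -m handwheel '[[0,0,0,0,0,0],[0,0,0,0,0,0],[0,0,0,0,0,0]]' 0.15; python3 pitch.py|tail -1;  python3 -m handwheel '[[0,0,0,0,0,0],[0,0,0,0,0,0],[0,0,0,0,0,0]]' -0.1; python3 pitch.py|tail -1
```

```text
clock: 49.7
position: [0.564, -0.208, 0.071]
force: [-4.6, -0.2, 3.0]
clock: 50.08
position: [0.5641, -0.208, 0.071]
force: [-5.1, 0.8, 5.0]
clock: 50.45
position: [0.5643, -0.208, 0.0709]
tool_rot: [-3.142, 0.06, 3.135]
force: [0.6, -0.8, -0.3]
grip_width: 0.0364
head-down pitch rad -0.0026 yaw deg -0.26 50.5
clock: 50.88
position: [0.5641, -0.2079, 0.0709]
tool_rot: [-3.142, 0.06, 3.135]
force: [-0.4, -0.0, -0.7]
grip_width: 0.0469
head-down pitch rad 0.0017 yaw deg -0.28 50.925
```

```bash
python3 -m handwheel '[[0,0,0,0,0,0],[0,0,0,0,0,0],[0,0,0,0,0,0],[0,0,0,0,0,0]]' -0.4 | tail -1; python3 pitch.py|tail -1;  python3 -m handwheel '[[0,0,0,0,0,0],[0,0,0,0,0,0],[0,0,0,0,0,0],[0,0,0,0,0,0],[0,0,0,0,0,0]]' -1|tail -1; python3 pitch.py|tail -1
```

```text
grip_width: 0.0598
head-down pitch rad 0.0067 yaw deg -0.25 51.475
grip_width: 0.0854
head-down pitch rad -0.0078 yaw deg -0.31 52.15
```

```bash
python3 -m handwheel '[[0,0,-0.3,0,0,0],[0,0,-0.8,0,0,0],[0,0,-1,0,0,0],[0,0,-1,0,0,0],[0.5,0,-1,0,0.0095,0],[1,0.3,-0.6,0,0,0],[1,0.3,0,0,0,0],[1,0.3,0,0,0,0]]'; python3 -m handwheel '[[0,0,0,0,0,0],[0,0,0,0,0,0]]'|tail -1; python3 - <<'E'
from h import *
f=bot.grab_frame("wrist"); cv2.imwrite("pics/w30.png",f["pixels"])
p,R,s=tool(); print(p,s["tool_rot"])
f=bot.grab_frame("scene"); crop(f,"s30.png",240,370,200,330,5)
E
```

```text
clock: 53.15
position: [0.47, -0.1847, 0.189]
tool_rot: [-3.141, 0.002, 3.135]
force: [0.1, 0.5, -0.5]
grip_width: 0.0854
grip_width: 0.0852
[ 0.47142659 -0.18502645  0.18810828] [-3.14130847e+00  1.16038559e-03  3.13516557e+00]
```

View pics/w30.png

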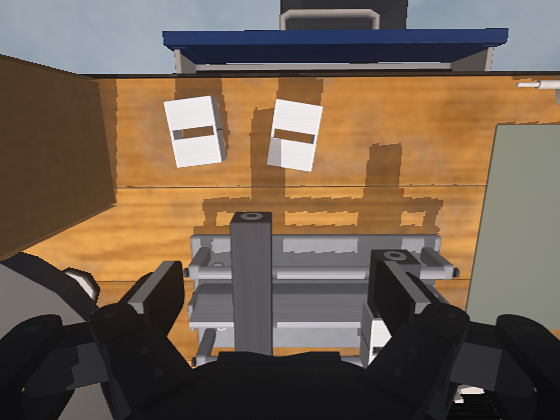

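View pics/s30.png

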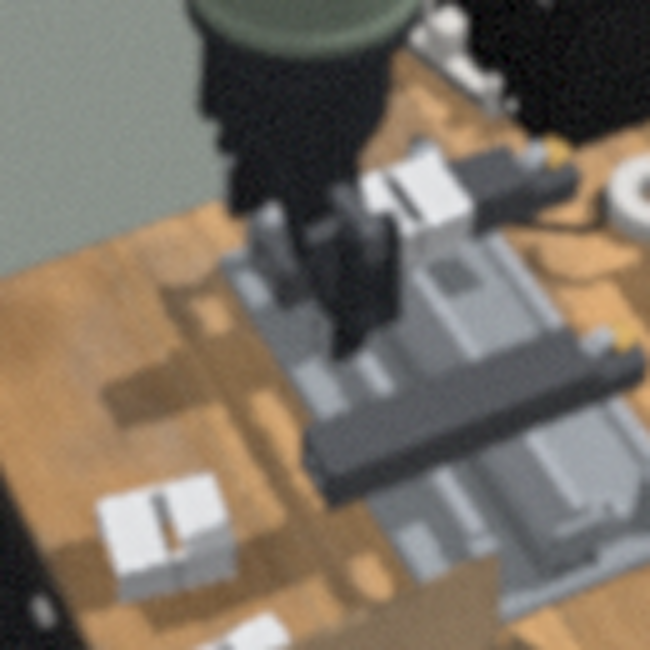

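```bash
python3 - <<'E'
from h import *
f=bot.grab_frame("wrist"); crop(f,"w30c.png",255,335,88,182,6)
E
```

```text
(no output)
```

View pics/w30c.png

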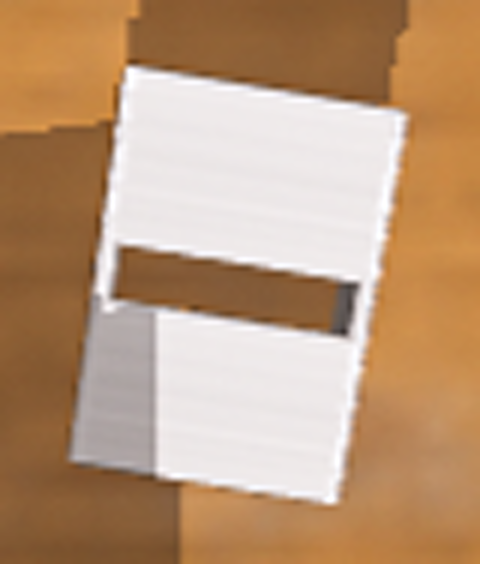

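```bash
python3 - <<'E'
from h import *
f=bot.grab_frame("wrist")
q=(np.array([(125,66),(407,115),(338,503),(70,460)])+.5)/6-.5+[255,88]
P=unproj(f,q,.030); d=(P[3]-P[0]+P[2]-P[1])/2
print(P.mean(0).round(4),"yaw",np.degrees(np.arctan2(d[1],d[0])).round(2),"L",np.linalg.norm(d).round(4),"W",np.linalg.norm((P[1]-P[0]+P[2]-P[3])/2).round(4))
E
python3 goto.py .4133 -.170 .010 171.2
```

```text
[ 0.4126 -0.1705  0.03  ] yaw -8.93 L 0.0587 W 0.0426
pos [ 0.4711 -0.1849  0.1875] yaw [1.8000e+02 1.0000e-02 1.7963e+02] world d [-0.0578  0.0149 -0.1775] tool units [2.315 0.582 7.1  ]
rz units 0.0234
F [-0.32 -0.63 -0.62] M [-0.04   0.003 -0.081] g 0.0852 t 53.6
```

```bash
python3 -m handwheel '[[0.77,0.2,0,0,0,0],[0.77,0.2,0,0,0,0],[0.77,0.18,0.4,0,0,0.0237],[0,0,1,0,0,0],[0,0,1,0,0,0],[0,0,0.7,0,0,0],[0,0,0,0,0,0],[0,0,0,0,0,0]]';python3 - <<'E'
from h import *
f=bot.grab_frame("wrist"); crop(f,"w31.png",215,345,150,290,4)
E
python3 goto.py .413 -.1703 .010 171.1
```

```text
clock: 54.6
position: [0.4134, -0.1701, 0.1105]
tool_rot: [-3.142, 0.0, 2.986]
force: [0.1, 0.5, -0.0]
grip_width: 0.0854
pos [ 0.4134 -0.1701  0.1106] yaw [-1.7999e+02  5.0000e-02  1.7110e+02] world d [-0.0004 -0.0002 -0.1006] tool units [ 0.019 -0.009  4.025]
rz units -0.0
F [0.12 0.25 0.38] M [-0.032  0.032  0.023] g 0.0852 t 54.65
```

View pics/w31.png

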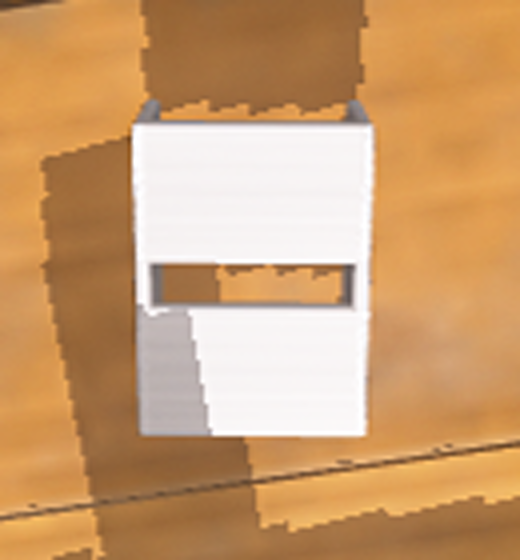

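```bash
python3 - <<'E'
from h import *
f=bot.grab_frame("wrist"); q=(np.array([(253,285),(133,123),(373,123),(367,436),(141,436)])+.5)/4-.5+[215,150]; P=unproj(f,q,.03); print(P[0],P[1:].mean(0))
E
python3 goto.py .4128 -.1705 .010 171.1;  python3 -m handwheel '[[0.02,-0.01,1,0,0,0],[0,0,1,0,0,0],[0,0,1,0,0,0],[0,0,0.9,0,0,0],[0,0,0.1,0,0,0],[0,0,0,0,0,0]]'
```

```text
[ 0.41265178 -0.17042539  0.03      ] [ 0.41261893 -0.17032408  0.03      ]
pos [ 0.4134 -0.1702  0.1106] yaw [-1.7999e+02  6.0000e-02  1.7109e+02] world d [-0.0006 -0.0003 -0.1006] tool units [ 0.025 -0.016  4.026]
rz units -0.0
F [ 0.32 -0.12 -0.35] M [ 0.002 -0.001 -0.045] g 0.0852 t 54.7
clock: 55.45
position: [0.4128, -0.1703, 0.0107]
tool_rot: [-3.141, 0.001, 2.986]
force: [0.3, 0.0, -0.2]
grip_width: 0.0853
```

```bash
python3 -m handwheel '[[0,0,0,0,0,0],[0,0,0,0,0,0],[0,0,0,0,0,0],[0,0,0,0,0,0],[0,0,0,0,0,0],[0,0,0,0,0,0]]' 1 30; python3 -m handwheel '[[0,0,-0.6,0,0,0],[0,0,-1,0,0,0],[0,0,-1,0,0,0],[0,0,-1,0,0,0],[0,0,-1,0,0,-0.0237],[-0.3,-0.3,-1,0,0,0],[-1,-0.3,0,0,0,0],[-1,-0.3,0,0,0,0]]'; python3 goto.py .588 -.208 .15 179.65
```

```text
clock: 56.2
position: [0.4128, -0.1703, 0.0106]
tool_rot: [-3.141, 0.001, 2.986]
force: [-1.8, 1.0, 13.7]
grip_width: 0.0422
clock: 57.2
position: [0.4704, -0.1935, 0.1515]
tool_rot: [-3.141, 0.001, 3.135]
force: [0.6, 0.2, -0.8]
grip_width: 0.0424
pos [ 0.4704 -0.1935  0.1515] yaw [-1.7996e+02  7.0000e-02  1.7961e+02] world d [ 0.1176 -0.0145 -0.0015] tool units [-4.706 -0.549  0.065]
rz units -0.0001
F [ 0.63  0.23 -0.8 ] M [0.02  0.003 0.03 ] g 0.0424 t 57.2
```

```bash
python3 -m handwheel '[[-1,-0.2,0,0,0,0],[-1,-0.2,0,0,0,0],[-1,-0.15,0,0,0,0],[-1,0,0,0,0,0],[-0.6,0,0,0,0,0],[0,0,0,0,0,0],[0,0,0,0,0,0]]'; python3 goto.py .5875 -.208 .115 179.65; python3 - <<'E'
from h import *
f=bot.grab_frame("wrist"); cv2.imwrite("pics/w32.png",f["pixels"]); crop(f,"w32c.png",195,365,90,360,3); im=f["pixels"].mean(2); p=bot.observe()["position"]
print("slot ",unproj(f,[(278,r) for r in (284,288,292)],p[2]+.02)[:,0]-p[0])
for u in (190,225,345): print(u,im[205:245,u].astype(int).tolist())
for r in (212,216,220,224,228): print(r, unproj(f,[(200,r),(345,r)],.066).round(4).tolist())
for r in (140,170,200): print(r,im[r-2:r+3,245:262].mean(0).astype(int).tolist(),im[r-2:r+3,295:312].mean(0).astype(int).tolist())
E
```

```text
clock: 58.08
position: [0.5839, -0.2076, 0.1504]
tool_rot: [-3.141, -0.0, 3.135]
force: [-0.8, 0.0, -0.3]
grip_width: 0.0419
pos [ 0.5839 -0.2076  0.1504] yaw [-1.7999e+02 -2.0000e-02  1.7962e+02] world d [ 0.0036 -0.0004 -0.0354] tool units [-0.144 -0.014  1.416]
rz units -0.0001
F [-0.77  0.04 -0.34] M [-0.008  0.045  0.013] g 0.0419 t 58.08
slot  [-0.00291749 -0.00104254  0.00084605]
190 [133, 137, 138, 138, 139, 137, 138, 140, 143, 145, 147, 142, 139, 135, 129, 130, 132, 135, 135, 135, 134, 132, 132, 134, 136, 139, 141, 140, 139, 135, 135, 134, 137, 139, 142, 141, 137, 132, 128, 129]
225 [113, 117, 116, 117, 116, 118, 117, 114, 114, 118, 116, 112, 117, 116, 134, 210, 202, 201, 202, 204, 205, 197, 188, 153, 172, 166, 160, 132, 113, 114, 115, 97, 107, 129, 132, 131, 133, 125, 131, 129]
345 [111, 111, 113, 116, 117, 116, 116, 113, 112, 113, 116, 114, 116, 117, 136, 209, 194, 190, 190, 191, 191, 192, 191, 154, 172, 163, 157, 139, 166, 164, 165, 166, 166, 165, 164, 166, 165, 166, 166, 165]
212 [[0.5771, -0.2652, 0.066], [0.5778, -0.1583, 0.066]]
216 [[0.5802, -0.2654, 0.066], [0.5808, -0.1582, 0.066]]
220 [[0.5832, -0.2656, 0.066], [0.5839, -0.158, 0.066]]
224 [[0.5863, -0.2659, 0.066], [0.587, -0.1579, 0.066]]
228 [[0.5895, -0.2661, 0.066], [0.5902, -0.1577, 0.066]]
140 [169, 169, 170, 170, 171, 175, 143, 74, 55, 62, 64, 64, 64, 64, 63, 62, 62] [63, 61, 62, 62, 62, 61, 83, 88, 79, 67, 104, 114, 113, 112, 109, 158, 170]
170 [113, 113, 113, 113, 113, 114, 116, 83, 57, 61, 64, 63, 64, 63, 63, 62, 62] [63, 63, 63, 62, 63, 64, 64, 62, 56, 82, 110, 114, 113, 114, 114, 113, 113]
200 [114, 114, 114, 114, 114, 114, 115, 117, 85, 62, 66, 67, 67, 65, 64, 89, 96] [94, 94, 94, 95, 96, 97, 96, 86, 79, 108, 116, 114, 114, 115, 115, 114, 114]
```

View pics/w32c.png

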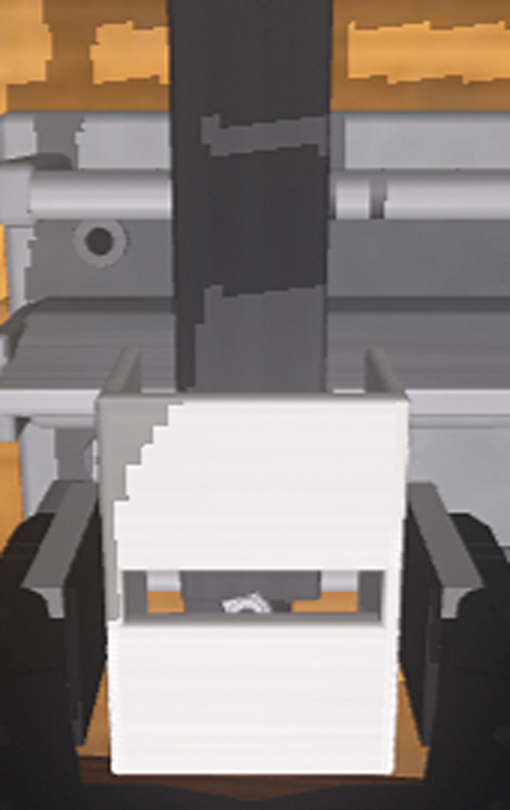

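```bash
python3 -m handwheel '[[-0.12,-0.015,0.8,0,0,0],[0,0,0.6,0,0,0],[0,0,0,0,0,0],[0,0,0,0,0,0]]'; python3 goto.py .5871 -.208 .086 179.65; python3 pitch.py | tail -1;  python3 - <<'E'
from h import *
f=bot.grab_frame("wrist"); crop(f,"w33.png",195,365,30,360,2)
E
```

```text
clock: 58.62
position: [0.5877, -0.2079, 0.115]
tool_rot: [3.142, -0.0, 3.135]
force: [0.6, -0.2, -0.5]
grip_width: 0.0421
pos [ 0.5877 -0.2079  0.115 ] yaw [ 1.8000e+02 -1.0000e-02  1.7963e+02] world d [-0.0006 -0.0001 -0.029 ] tool units [ 0.025 -0.003  1.159]
rz units -0.0001
F [ 0.59 -0.16 -0.5 ] M [-0.018 -0.048  0.006] g 0.0421 t 58.62Traceback (most recent call last):
  File "pitch.py", line 14, in <module>
    f=bot.grab_frame("wrist"); d=pitch(f,show=True); print("head-down pitch rad",-np.arcsin(d[2]).round(4),"yaw deg",np.degrees(np.arctan2(d[1],d[0])).round(2),bot.observe()["clock"])
                                 ~~~~~^^^^^^^^^^^^^
  File "pitch.py", line 9, in pitch
    pts=np.array(pts); k=np.polyfit(pts[:,1],pts[:,0],1); res=pts[:,0]-np.polyval(k,pts[:,1]); ok=np.abs(res-np.median(res))<.6; k=np.polyfit(pts[ok,1],pts[ok,0],1)
                                                                                                                                   ~~~~~~~~~~^^^^^^^^^^^^^^^^^^^^^^^
    raise TypeError("expected non-empty vector for x")
TypeError: expected non-empty vector for x
```

View pics/w33.png

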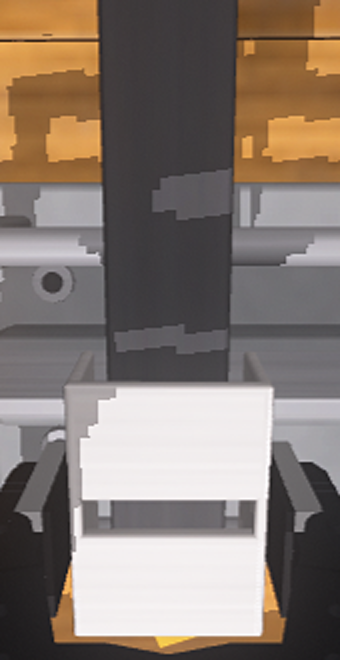

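```bash
python3 - <<'E'
from pitch import *
f=bot.grab_frame("wrist"); d=pitch(f,rows=(60,80,100,120,140,160,180,200),lr=((240,256),(304,320)),show=True); print(-np.arcsin(d[2]),np.degrees(np.arctan2(d[1],d[0])))
E
python3 -m handwheel '[[0.02,0,0.4,0,0,0],[0,0,0.4,0,0,0],[0,0,0.34,0,0,0],[0,0,0,0,0,0],[0,0,0,0,0,0]]'
```

```text
[2.670000e-02 2.424256e+02] [-0.08  0.18 -0.09  0.4   0.2  -1.14  0.05  0.49]
[-2.480000e-02  3.141506e+02] [-0.48 -0.13 -0.58 -0.43  3.4  -0.34 -0.76 -0.68]
-0.001139747660529645 -0.31112939346870455
clock: 59.4
position: [0.5873, -0.2079, 0.0865]
tool_rot: [-3.142, 0.0, 3.135]
force: [-0.1, -0.2, -0.9]
grip_width: 0.0424
```

Level (pitch −0.001). Lowering the last millimetres gently.

```bash
python3 -m handwheel '[[0,0,0.05,0,0,0],[0,0,0.05,0,0,0],[0,0,0,0,0,0]]'|sed -n '1,2p;4p'; python3 -m handwheel '[[0,0,0.03,0,0,0],[0,0,0,0,0,0]]'|sed -n '1,2p;4p'
```

```text
clock: 59.78
position: [0.5872, -0.2079, 0.0839]
force: [0.1, 0.3, -0.2]
clock: 60.02
position: [0.5872, -0.2079, 0.0832]
force: [0.2, -0.4, -1.3]
```

```bash
python3 -m handwheel '[[0,0,0.02,0,0,0],[0,0,0,0,0,0]]'|sed -n '1,2p;4p'; python3 -m handwheel '[[0,0,0.02,0,0,0],[0,0,0,0,0,0]]'|sed -n '1,2p;4p'
```

```text
clock: 60.28
position: [0.5872, -0.2079, 0.0827]
force: [0.1, -0.5, 0.1]
clock: 60.52
position: [0.5873, -0.2079, 0.0827]
force: [-2.5, 0.6, 6.4]
```

```bash
python3 -m handwheel '[[0,0,-0.018,0,0,0],[0,0,0,0,0,0]]'|sed -n '1,2p;4p'; python3 -m handwheel '[[0,0,0,0,0,0],[0,0,0,0,0,0],[0,0,0,0,0,0],[0,0,0,0,0,0]]' -0.2 20|tail -2;  python3 - <<'E'
from pitch import *
f=bot.grab_frame("wrist"); cv2.imwrite("pics/w34.png",f["pixels"])
crop(f,"w34c.png",195,365,20,360,2)
for lr in (((228,250),(308,330)),((232,248),(310,326))):
    d=pitch(f,rows=(60,75,90,105,120,140,160,180,200),lr=lr,show=True); print(-np.arcsin(d[2]),np.degrees(np.arctan2(d[1],d[0])))
E
```

```text
clock: 60.78
position: [0.5873, -0.2079, 0.0827]
force: [-1.3, 0.2, 0.6]
force: [0.8, 0.0, -0.5]
grip_width: 0.0514
[3.440000e-02 2.328987e+02] [-0.05  0.1  -0.09  0.12 -0.12  0.23 -0.15 -0.2   0.17]
[-3.110000e-02  3.231556e+02] [-0.49 -1.03 -0.7  -1.13 -0.84  8.71 -1.18 -1.34 -2.01]
0.002506631650314679 -0.27412976359184965
[3.440000e-02 2.328987e+02] [-0.05  0.1  -0.09  0.12 -0.12  0.23 -0.15 -0.2   0.17]
[-3.370000e-02  3.233828e+02] [ 0.11 -0.31  0.14 -0.17  0.24 -0.14  0.21  0.21 -0.3 ]
0.013527105916789106 -0.35332227811363803
```

View pics/w34c.png

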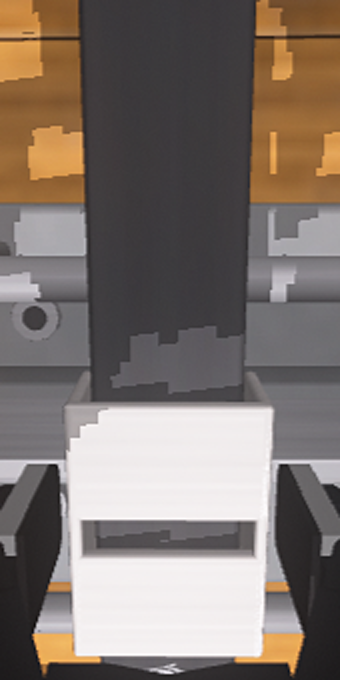

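```bash
python3 -m handwheel '[[0,0,0,0,0,0],[0,0,0,0,0,0],[0,0,0,0,0,0],[0,0,0,0,0,0],[0,0,0,0,0,0]]' -1|tail -2;  python3 - <<'E'
from pitch import *
for i in range(3):
    f=bot.grab_frame("wrist")
    d=pitch(f,rows=(55,60,65,75,80,90,95,105,110,120,130,140,150,160,170,180,190,200),lr=((230,248),(310,326)),show=i==0); print(-np.arcsin(d[2]),np.degrees(np.arctan2(d[1],d[0])))
E
```

```text
force: [-0.6, -0.2, -0.2]
grip_width: 0.0852
[3.310000e-02 2.330729e+02] [ 0.1  -0.16 -0.26  0.01  0.21 -0.55  0.52  0.09  0.28 -0.11 -0.09  0.25
 -0.15 -0.03  0.21 -0.15 -0.5   0.35]
[-3.300000e-02  3.233134e+02] [ 0.02  0.11  0.09 -0.29 -0.19  0.16  0.19 -0.21 -0.2   0.22  0.07 -0.15
  0.23  0.13 -0.21  0.16  0.25 -0.38]
0.005077405049880306 -0.36992476697126525
0.005006481713163822 -0.36835851031990813
0.0050509451242799356 -0.3660342462822433
```

```bash
python3 -m handwheel '[[0,0,-0.3,0,0,0],[0,0,-0.8,0,0,0],[0,0,-1,0,0,0],[0,0,-1,0,0,0],[0,0,-1,0,0,0],[0,0,-1,0,0,0],[0.5,0.5,-0.5,0,0,0],[0.5,1,0,0,0,0]]'|tail -2; python3 -m handwheel '[[0.5,1,0,0,0,0],[0.5,1,0,0,0,0],[0.5,1,0,0,0,0],[0.5,1,0,0,0,0],[0,1,0,0,0,0],[0,1,0,0,0,0],[0,1,0,0,0,0],[0,1,0,0,0,0]]'; python3 -m handwheel '[[0,1,0,0,0,0],[0,1,0,0,0,0],[0,1,0,0,0,0],[0,1,0,0,0,0],[0,1,0,0,0,0],[0,1,0,0,0,0],[0,0,0,0,0,0]]'
python3 - <<'E'
from h import *
f=bot.grab_frame("scene"); cv2.imwrite("pics/s40.png",f["pixels"]); crop(f,"s40c.png",270,380,205,315,6)
f=bot.grab_frame("top"); cv2.imwrite("pics/t40.png",f["pixels"]); crop(f,"t40c.png",310,450,130,275,4)
E
```

```text
force: [-0.8, 0.8, -1.0]
grip_width: 0.0854
clock: 64.1
position: [0.5139, 0.0309, 0.2242]
tool_rot: [-3.142, 0.002, 3.135]
force: [0.0, 0.5, -0.1]
grip_width: 0.0855
clock: 64.97
position: [0.5146, 0.182, 0.224]
tool_rot: [3.141, 0.001, 3.138]
force: [-0.8, -1.2, 0.7]
grip_width: 0.0853
```

View pics/s40c.png

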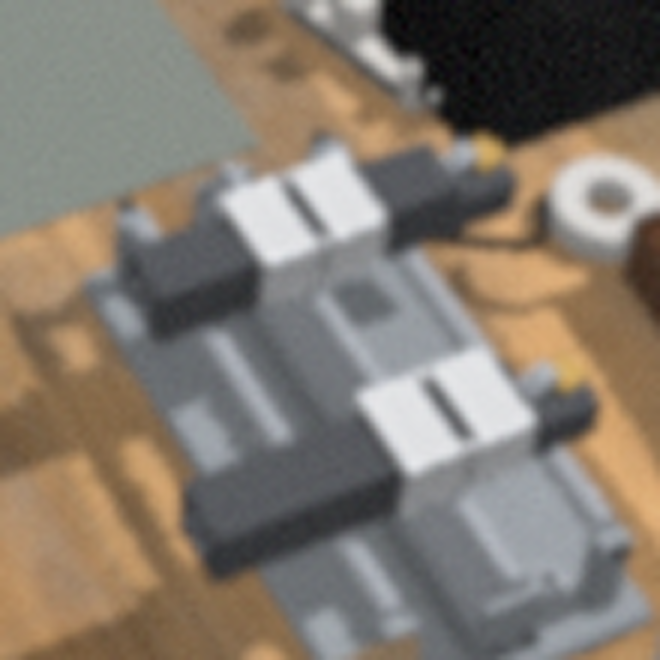

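View pics/t40c.png

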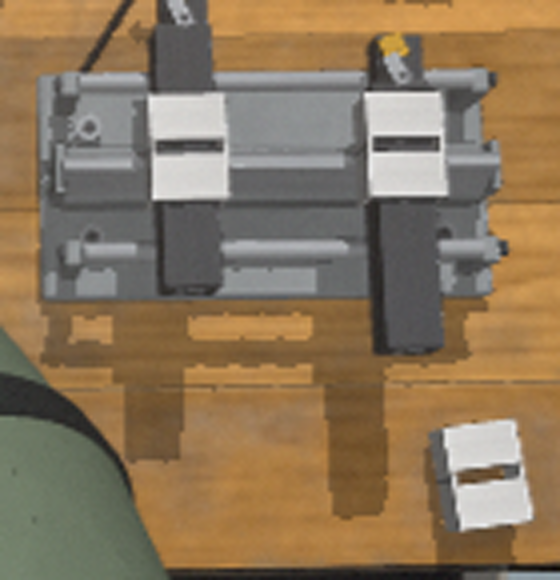

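View pics/t40.png

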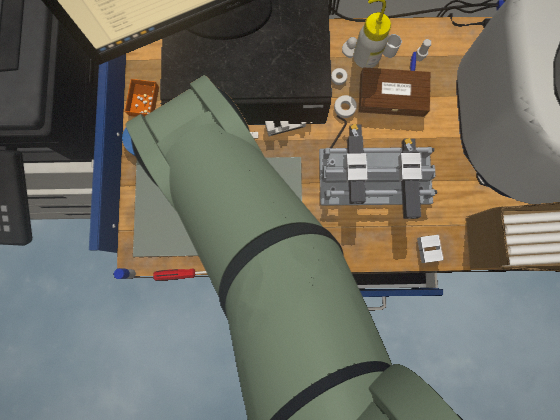

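```bash
python3 - <<'E'
from pitch import *
f=bot.grab_frame("wrist"); print(bot.observe()["tool_rot"],bot.observe()["clock"])
cv2.imwrite("pics/w41.png",f["pixels"])
def P(n,rows,lr):
    g=dict(f); g["pixels"]=cv2.imread(f"pics/{n}.png"); d=pitch(g,rows=rows,lr=lr,show=False); print(n,-np.arcsin(d[2]).round(4),np.degrees(np.arctan2(d[1],d[0])).round(2))
r1=tuple(range(64,175,6)); 
for n in("w9","w10","w20","w21","w23","w25"): P(n,r1,((226,242),(314,331)))
P("w16",tuple(range(104,205,6)),((230,248),(310,326)))
P("w34",tuple(range(56,205,6)),((230,248),(310,326)))
E
```

```text
[-3.14135368e+00  7.64489150e-04  3.13455127e+00] 65.125
w9 -0.0134 -0.38
w10 -0.0007 -0.32
w20 0.0119 -0.37
w21 -0.0045 -0.24
w23 -0.0123 -0.23
w25 0.0518 -0.27
w16 -0.0081 -0.33
w34 0.0044 -0.35
```

```bash
python3 - <<'E'
from pitch import *
f=bot.grab_frame("wrist")
for n in("w20","w21","w22","w23","w24"):
    im=cv2.imread(f"pics/{n}.png").astype(float).mean(2); g=dict(f); g["pixels"]=cv2.imread(f"pics/{n}.png")
    for rows in (tuple(range(64,118,3)),tuple(range(64,215,6)),tuple(range(100,215,5))):
        d=pitch(g,rows=rows,lr=((226,244),(312,331)),show=rows[1]==70); print(n,rows[0],rows[-1],-np.arcsin(d[2]).round(4))
im=cv2.imread("pics/w23.png"); cv2.imwrite("pics/w23c.png",cv2.resize(im[45:230,215:345],None,fx=4,fy=3.2,interpolation=cv2.INTER_CUBIC))
E
```

```text
w20 64 115 0.03
[3.590000e-02 2.295515e+02] [ 0.07 -0.15 -0.01  0.08  0.28 -0.03 -0.26 -0.09  0.1  -0.   -0.37  0.08
  0.18  0.15  0.02 -0.16 -0.04  0.1   0.2  -0.06 -0.22  0.1   0.34  0.13
 -0.12 -0.29]
[-3.510000e-02  3.277595e+02] [-0.13  0.07 -0.21 -0.78 -0.33  2.79 -0.   -0.14 -0.51 -0.22 -0.01  0.05
  0.18 -0.43 -0.08 -0.07 -0.36 -0.43 -0.24 -0.05  0.03 -0.02  0.2   0.58
  0.06  0.05]
w20 64 214 0.0003
w20 100 210 -0.0017
w21 64 115 0.0177
[3.510000e-02 2.298577e+02] [-0.24 -0.42  0.02  0.23 -0.03  0.13  0.03  0.1   0.15 -0.08  0.04  0.13
  0.31  0.12 -0.16 -0.3   0.05  0.25  0.01 -0.15 -0.04  0.02  0.17 -0.06
 -0.22 -0.07]
[-3.290000e-02  3.271965e+02] [ 0.1  -0.09 -0.25  0.07  0.2   0.16 -0.13 -0.27 -0.03  0.19  0.38 -0.17
 -0.25 -0.08  0.17  0.12  0.1  -0.21 -0.01  0.06  0.05 -0.08 -0.25  0.03
  0.17 -0.01]
w21 64 214 -0.0096
w21 100 210 -0.0131
w22 64 115 0.0541
[3.04000e-02 2.31835e+02] [ 0.35 -0.24 -0.65 -0.75 -0.27  0.39  0.19 -0.    0.23  0.29  0.44  0.24
  0.03  0.16  0.06  0.11  0.23  0.03 -0.18 -0.01 -0.09 -0.06  0.06 -0.13
 -0.33 -0.12]
[-2.780000e-02  3.252725e+02]
[... 361 characters left out ...]
 -0.16  0.04  0.08 -0.07 -0.27
 -0.22 -0.26]
[-2.810000e-02  3.252541e+02] [ 0.11  0.16  0.1   0.32  0.47 -0.03 -0.18 -0.23 -0.65 -0.45  0.41 -0.
  0.11  0.09 -0.4  -0.43 -0.22  0.01  0.13  0.22  0.3  -0.25 -0.25 -0.
  0.39  0.26]
w23 64 214 -0.0346
w23 100 210 -0.0623
w24 64 115 0.0288
[4.540000e-02 2.261079e+02] [ 0.31 -0.18  0.08  0.1  -0.26 -0.09  0.05 -0.06 -0.35  0.04  0.19 -0.08
  0.03  0.09  0.07 -0.17  0.01  0.23 -0.03  0.07  0.11  0.13 -0.14  0.04
  0.16 -0.34]
[-4.36000e-02  3.30766e+02] [-0.35 -0.09  0.13  0.25 -0.02 -0.18  0.15  0.28 -0.04 -0.1   0.13 -0.02
 -0.15 -0.03  0.23  0.15 -0.2   0.03  0.06 -0.17 -0.18  0.19  0.12 -0.12
 -0.14  0.09]
w24 64 214 0.0544
w24 100 210 0.0635
```

View pics/w23c.png

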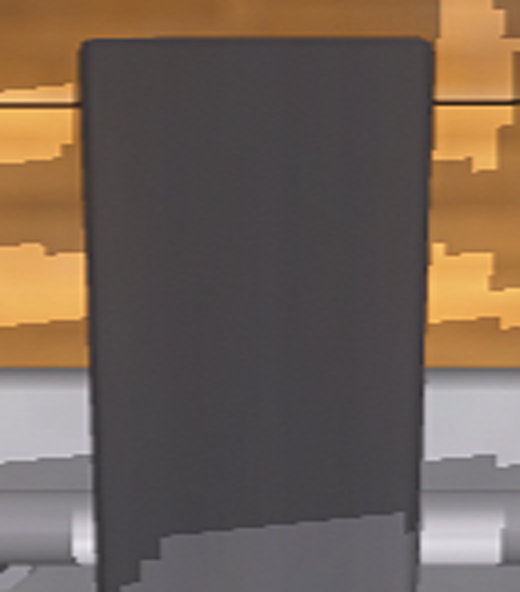

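```bash
python3 - <<'E'
from h import *
f=bot.grab_frame("top")
q=lambda x,y:[((x+.5)/4-.5+310,(y+.5)/4-.5+130)]
for n,x,y,z in(("slot1",189,146,.102),("slot2",405,143,.102),("land a",105,158,.066),("land b",295,160,.066),("land c",470,158,.066)): print(n,unproj(f,q(x,y),z).round(4))
crop(f,"t42.png",335,440,145,195,7)
f=bot.grab_frame("scene"); crop(f,"s42.png",270,380,205,315,6); print(bot.observe()["clock"])
E
```

```text
slot1 [[ 0.5894 -0.0895  0.102 ]]
slot2 [[ 0.5893 -0.209   0.102 ]]
land a [[ 0.592  -0.0472  0.066 ]]
land b [[ 0.5891 -0.1558  0.066 ]]
land c [[ 0.5887 -0.2561  0.066 ]]
65.275
```

View pics/t42.png

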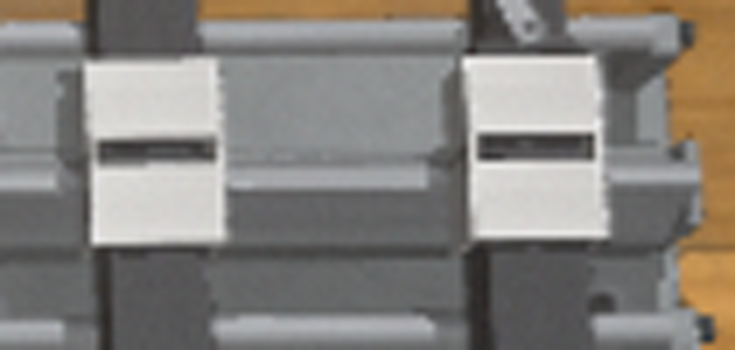

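View pics/w41.png

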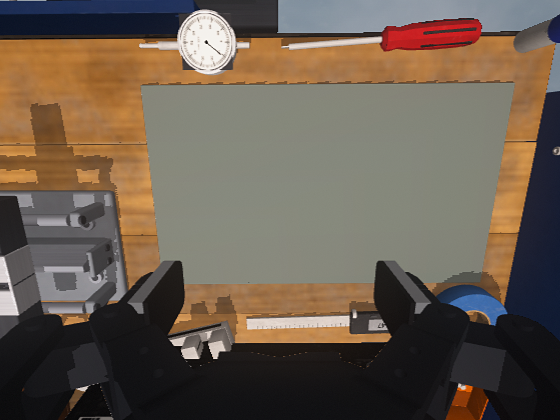

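View pics/s42.png

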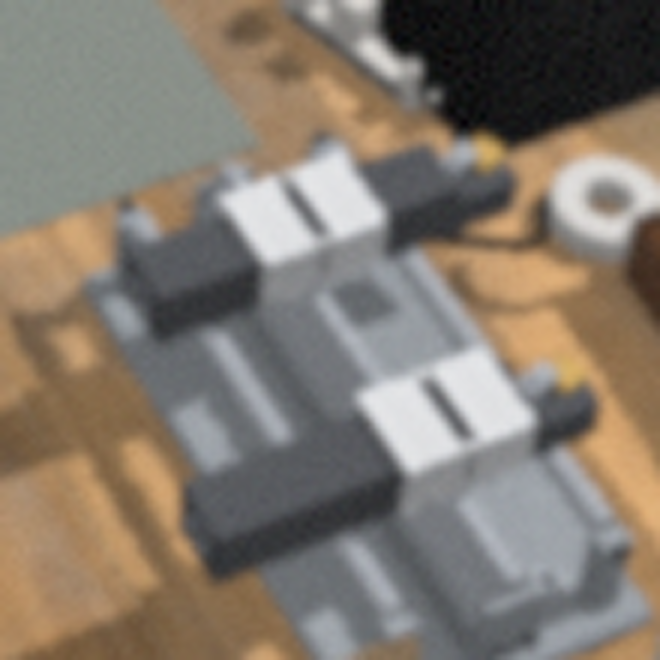

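```bash
python3 - <<'E'
from h import *
f=bot.grab_frame("top")
q=lambda x,y:[((x+.5)/7-.5+335,(y+.5)/7-.5+145)]
for n,x,y,z in(("slot1",157,152,.102),("slot2",535,147,.102),("land a",30,180,.066),("land b",330,178,.066),("land c",650,175,.066)): print(n,unproj(f,q(x,y),z).round(4))
im=f["pixels"].mean(2)
for c in (338,380,428): print(c,im[160:180,c].astype(int).tolist())
for c in (355,357,359,409,411,413): print("slot",c,im[160:173,c].astype(int).tolist())
E
```

```text
slot1 [[ 0.589  -0.0898  0.102 ]]
slot2 [[ 0.5888 -0.2092  0.102 ]]
land a [[ 0.5891 -0.0539  0.066 ]]
land b [[ 0.5883 -0.1519  0.066 ]]
land c [[ 0.5877 -0.2568  0.066 ]]
338 [147, 146, 143, 145, 143, 145, 123, 145, 135, 149, 168, 173, 121, 99, 98, 99, 99, 105, 105, 104]
380 [142, 144, 144, 145, 145, 145, 135, 129, 127, 159, 166, 159, 100, 100, 101, 100, 97, 99, 104, 102]
428 [142, 142, 142, 143, 143, 118, 136, 134, 135, 166, 170, 118, 97, 98, 96, 99, 97, 94, 98, 92]
slot 355 [210, 210, 216, 215, 171, 69, 66, 84, 142, 213, 213, 212, 211]
slot 357 [210, 213, 214, 216, 167, 67, 86, 85, 183, 214, 210, 214, 209]
slot 359 [210, 211, 212, 214, 164, 65, 85, 87, 182, 213, 209, 213, 211]
slot 409 [209, 212, 214, 217, 79, 77, 85, 100, 218, 210, 210, 212, 209]
slot 411 [208, 210, 213, 216, 78, 66, 84, 100, 212, 210, 209, 211, 206]
slot 413 [207, 211, 212, 216, 78, 60, 84, 102, 211, 208, 209, 212, 207]
```

```bash
python3 - <<'E'
from workcell import bot
import cv2
print(bot.job_done()); f=bot.grab_frame("scene"); cv2.imwrite("pics/final.png",f["pixels"][200:330,250:400]); print(bot.observe()["clock"])
E
```

```text
the job is handed in; nothing more can be done
None
the job is handed in; nothing more can be done
```

The job is handed in. Two holders were on the bench, and both are balancing side by side on the stand with their inserts on top and a saddle on each.

- **Turning:** I tipped one holder a quarter turn on the mat to bring its insert up. The other already lay insert up. My first push only jammed (about 68 N at the wrist, under the 120 N limit), so I tipped it along an arc instead.
- **First holder (y ≈ −0.09):** The wrist moment put its balance point about 14 mm toward the tail. It was level at the first placing.
- **Second holder (y ≈ −0.21):** The wrist moment put its balance point about 24 mm toward the head. It tipped tail-down at the first placing, then head-down after a 3.5 mm shift. I set it down level about midway, and it has stayed level.
- **Last level check:** The wrist camera read a tilt of −0.008 rad on the first holder and +0.005 rad on the second, against 0.06 rad when tipped. I took these just after each saddle went on. The later fixed-camera pictures, up to about 65 s, showed no movement. The levelness reading was unreliable over short stretches of edge and sometimes disagreed, so I relied on the longer ones.
- **Saddles:** The slot middles are within about 1 mm of the edge in the top view, with the calibration good to about 2 mm.
- **Balance margin:** I did not measure exactly how far inside the 6 mm land each balance point sits.
- **Left alone:** The dial indicator, screwdriver and caliper look undisturbed in the last pictures. The third saddle is unused, in its original place.

The arm was well clear of everything at hand-in, at about 65 s of the 210 s. No picture could be taken after that.

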